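Put the spice jars away in the cupboard's door rack

TASK

Put away the two spice jars that were left out on the worktop: take the little spice cupboard's door by its handle and swing it wide open, stand each jar in a pocket of the rack on the inside of the door, one jar to a pocket and right down on the ledge, then shut the door fully. Leave the pepper mill, the tin and the lemon where they are.

Things in the scene. Friction and masses are not known exactly. Their poses are not given: they have to be found in the camera images.
- cupboard: Small pale wooden spice cupboard standing on the worktop, fixed: 170 mm deep, 215 mm wide, 190 mm high. Origin: centre of its underside. Its x points from the front to the back, y to the left seen from the front, z up; the front opening lies in the plane x = -85 mm. A white-lidded jar and a shaker already stand at the back inside; they are no part of the job.
- cupboard_door (a joint): The cupboard's glazed door, 211 mm wide and 19 mm thick, from 12 to 188 mm above the worktop, covering the whole front; upright hinge on the right edge (seen from the front). Angle in rad: 0 shut, 1.57 square to the front, 1.95 at the stop; it swings towards the robot and to the right. It starts shut or a few degrees ajar, and stays where it is left (light friction).
- door_hinge (a point): Point on the door's hinge line (at the inner face of the door), 100 mm above the worktop. Its axes turn with the door: y runs along the door from the hinge to the free edge, x points out of the door's inner face (into the cupboard when shut), z up. The door panel lies at x = -19 to -1 mm.
- handle_grip (a point): Where to take the door's steel D-handle: on the axis of its upright round bar, 10 mm thick, 157 mm above the worktop. The bar runs from 107 to 178 mm above the worktop, 36 mm in front of the door's outer face and 192 mm from the hinge line, with a 10 mm thick leg back to the door at either end. Axes as door_hinge.
- pocket0 (a point): Rack pocket nearer the hinge: centre of a jar's standing place, on top of the ledge, 45 mm above the worktop, 75 mm from the hinge line, 37 mm inwards of the door. A jar drops through a round hole 52 mm wide in a 10 mm board whose top is 50 mm above the ledge. The door's top edge is 143 mm above the ledge. Moves with the door, axes as door_hinge.
- pocket1 (a point): Rack pocket nearer the free edge, as pocket0 but 150 mm from the hinge line (75 mm from pocket0).
- dark_jar: Loose round glass spice jar with a black lid, upright, 44 mm across (lid and body alike), 105 mm tall, 110 g, pale greenish contents, slate-grey label. Origin: centre of its underside; z up along the jar.
- red_jar: Loose round glass spice jar with a black lid, upright, 40 mm across (lid and body alike), 105 mm tall, 110 g, reddish contents, blue label. Origin: centre of its underside; z up along the jar.
- pepper_mill: Turned wooden pepper mill, 58 mm across, 150 mm tall, standing loose beyond the jars. Origin: centre of its underside. Not to be moved.
- fish_tin: Low round food tin, 86 mm across, 40 mm high, standing loose to the left of the jars. Origin: centre of its underside. Not to be moved.
- lemon: Lemon, 83 x 58 x 58 mm, lying loose to the left of the jars. Origin: under its centre. Not to be moved.
There are look-alikes about, which are no part of the job. Leave any purple look-alike of the dark_jar alone.

How it is judged:
By the outcome, as a careful person would: the job done as asked, in the order asked, and still so for the second after the job is handed in, with the robot touching nothing.
It also fails if it takes over 72 s, if anything falls off the work surface, if the arm or the gripper's body presses on something with over 40 N, if the wrist force passes 120 N, or if a joint passes its speed limit or range.

ROBOT

A 6-joint arm with a two-finger parallel gripper is mounted at the origin on a cart in front of the work surface, level with it; the furniture and walls round the work are solid. World frame = base frame: x ahead of the robot, y to its left, z up, the work surface at z = 0. Lengths are in m, angles in rad, forces in N, time in s.
With the tool pointing down it reaches from about 0.35 to 0.925 m from the base axis. Payload 6.4 kg.
Tool frame: the origin (TCP) lies midway between the tips of the shut fingers; the grasp point (between the pads) lies 19 mm behind it; z points along the fingers, y is the line along which they close (so a half turn about z gives the same grasp; the last joint's range is limited). The gripper opens to 94 mm and grips with 3 to 60 N. Pads are 16 mm wide; open, the fingers measure 119 mm over their backs; the gripper's body (75 mm by 177 mm) begins 78 mm behind the grasp point.
Start: joints at [0.932, 0.245, 1.558, -0, 1.339, -0.174], TCP at [0.291, 0.581, 0.205] pointing down, gripper open.
Joint ranges: [-3.13, 3.13], [-1.02, 2.26], [0.13, 2.54], [-0.95, 4.09], [0.21, 2.88], [-2.74, 2.74]. Speed limits (rad/s): [2.57, 2.57, 3.14, 3.14, 3.14, 3.14].

INTERFACE

Orientations are given as a rotation vector (axis times angle).
In Python, from workcell import status, optics, workorder, masks_of, landmark_of gives the robot as it stands. The module is installed in compiled form; this text tells all that it offers.
- The arm moves only by the tool step_arm, never from a script. Its argument "moves" is a list of rows, each an object of numbers: "ax", "ay", "az": the turn, a rotation vector about the tool's x, y, z each as a share of pi rad, from -1 to 1; "dx", "dy", "dz": the shift along the tool's x, y, z each as a share of 0.5 m, from -1 to 1; "hand": the opening, from 0 (shut) to 1 (fully open). In form: [{"ax": .., "ay": .., "az": .., "dx": .., "dy": .., "dz": .., "hand": ..}, ...]. A call has 1 to 8 rows; each row shifts and turns the commanded pose from where the row before left it, along the tool's axes as they then stand; what a row does not reach is not made up. A row lasts 1/10 s, in which the tool goes at most 50 mm and 8.59 degrees, less where a joint would pass 70% of its speed; a pose out of reach is approached as far as the arm can. A call with a number of a shift or a turn outside -1 to 1 is refused whole. A call with a gripper value outside its range is refused whole. The fingers move at their own pace and stop on an object; "force" is the grip in N (left out, the last holds). Time passes only in rows, so rows that do not move let the fingers close. It gives the time, the measured TCP pose, the force, the opening and the grip force at its end, in the units of the state.
- status.get_obs(): the state, without advancing time (a new reading comes with each control period).
- optics.read_camera(name): name is "scene" or "top"; returns the picture (400x640x3 uint8, red, green, blue); there is no depth.
- optics.camera_params(name): a dict with "camera_matrix" (3x3 intrinsics, pixels), "rvec" (rotation vector, rad) and "tvec" (3), from world to camera coordinates, as OpenCV has them. Camera axes: x right, y down, z forward; pixel columns grow to the right and rows downward; lengths in m; the calibration is good to about 2 mm. A picture is of the moment at which its call begins. camera_params takes no time and is no camera call.
- workorder.close_job(): hands the job in; it is judged then, once.
Trained networks look in the newest picture that a camera, given by its name, has taken for a name from the list of things; names that differ only in an ending like _2 or _b are one class to them, and where a whole thing is asked for, a point or a joint stands for the part that bears it (a point fixed in the world has none). Each returns a list of dicts, best first, with "confidence" (0 to 1); they miss things now and then, are a little off and sometimes report something else, mostly with a low value. They report only what shows in the picture. A call takes as long as a camera call. They do not tell look-alikes from the thing itself.
- masks_of(camera, query): "mask" (400x640 bool, what is visible of it) and "centre" ([column, row] in pixels, amid what is visible of it).
- landmark_of(camera, query): "centre" ([column, row] in pixels: a listed point, or the origin of a listed thing).
The state is a dict: "time": time; "q": joint angles; "qvel": joint speeds; "joint_efforts": joint torques, N m; "tool_pos": TCP position; "tool_rot": TCP orientation; "contact_force": force on the tool from outside, world axes, zero at the start; "torque": the same for the moment, N m; "width": finger opening in m; "grasp_force": force on a finger pad.
Only numpy, scipy, OpenCV 4.12 (cv2) and the standard library are available. Lean on these libraries where they do the work, as an engineer would, in place of code of your own. Each camera call takes 0.05 s, during which the arm holds its last target. There are 200 camera calls.

## Working session

There is one attempt and no reset: what is moved stays moved. The work goes in short steps, Python scripts to look and compute and a tool call to move; the robot and the scene stay as the last step left them, time stands still between calls to the robot, and variables do not carry over. Pictures are saved under pics/ and viewed, at most 10 in all, crops included, and the job is handed in when it is done.

Besides the shell and the picture viewer there is one more tool, called as name([rows], argument=value, ...), one row to a line, values as JSON. step_arm: Moves the arm, as the interface text tells. Its arguments: {"type":"object","properties":{"moves":{"type":"array"},"force":{"type":"number"}},"required":["moves"]}

```bash
mkdir -p pics; cat > h.py <<'E'
import numpy as np, cv2
from workcell import status, optics, workorder, masks_of, landmark_of
from scipy.spatial.transform import Rotation as R
def P(n):
    c=optics.camera_params(n); return np.array(c["camera_matrix"],float),np.array(c["rvec"],float),np.array(c["tvec"],float)
def ray(n,px):
    K,r,t=P(n); M=cv2.Rodrigues(r)[0]; d=M.T@np.linalg.inv(K)@np.array([px[0],px[1],1.]); return -M.T@t, d/np.linalg.norm(d)
def onz(n,px,z):
    o,d=ray(n,px); return o+d*(z-o[2])/d[2]
def tri(p1,p2,n1="scene",n2="top"):
    o1,d1=ray(n1,p1);o2,d2=ray(n2,p2)
    s=np.linalg.lstsq(np.c_[d1,-d2],o2-o1,rcond=None)[0]; a=o1+s[0]*d1;b=o2+s[1]*d2
    return (a+b)/2,np.linalg.norm(a-b)
def proj(n,X):
    K,r,t=P(n); return cv2.projectPoints(np.array(X,float).reshape(-1,3),r,t,K,None)[0].reshape(-1,2)
def save(n,f): 
    im=optics.read_camera(n); cv2.imwrite("pics/"+f,im[:,:,::-1]); return im
E
python3 - <<'E'
from h import *
np.set_printoptions(precision=4,suppress=True)
a=save("scene","s0.png");b=save("top","t0.png")
for n in("scene","top"): print(n,ray(n,(320,200)))
for q in["dark_jar","red_jar","door_hinge","handle_grip","pocket0","pocket1","cupboard","pepper_mill","fish_tin","lemon"]:
  for n in("scene","top"):
    print(q,n,[(np.round(d["centre"],1),round(d["confidence"],2)) for d in landmark_of(n,q)])
o=status.get_obs();print(o)
E
```

```text
scene (array([-0.2494, -0.2973,  0.7382]), array([ 0.6801,  0.5212, -0.5155]))
top (array([0.0225, 0.1992, 0.8272]), array([ 0.603 ,  0.1195, -0.7888]))
dark_jar scene [(array([310.9, 278. ]), 0.94), (array([292.3, 233.2]), 0.91)]
dark_jar top [(array([279.8, 230.1]), 0.8)]
red_jar scene [(array([287.3, 251. ]), 0.58)]
red_jar top [(array([290. , 260.7]), 0.83), (array([376.4, 194.7]), 0.68)]
door_hinge scene [(array([426.8, 224.9]), 0.74), (array([372.1, 220.3]), 0.54)]
door_hinge top [(array([428.6, 196.9]), 0.62)]
handle_grip scene [(array([344.8, 198.7]), 0.71)]
handle_grip top [(array([350.9, 201.9]), 0.94), (array([201.4, 212. ]), 0.56)]
pocket0 scene [(array([377. , 220.8]), 0.91), (array([404.4, 226.5]), 0.7)]
pocket0 top []
pocket1 scene [(array([377. , 220.8]), 0.91), (array([404.4, 226.5]), 0.7)]
pocket1 top []
cupboard scene [(array([393. , 229.8]), 0.75)]
cupboard top [(array([379.2, 196.4]), 0.84)]
pepper_mill scene [(array([286.7, 211. ]), 0.62)]
pepper_mill top [(array([253.7, 200.9]), 0.59)]
fish_tin scene [(array([227.9, 237.3]), 0.68)]
fish_tin top [(array([210.9, 252.1]), 0.74)]
lemon scene [(array([244. , 206.1]), 0.65)]
lemon top [(array([200.8, 214.2]), 0.76)]
{'time': 1.1, 'q': array([ 0.9319,  0.2451,  1.5578, -0.    ,  1.3387, -0.1741]), 'qvel': array([-0.0014, -0.0002, -0.0009,  0.0001,  0.0012, -0.    ]), 'joint_efforts': array([ -0.0006, -41.5828, -31.488 ,   0.0686,   0.0288,  -0.    ]), 'tool_pos': array([0.2914, 0.581 , 0.2055]), 'tool_rot': array([0.7236, 3.0571, 0.    ]), 'contact_force': array([ 0.967 ,  0.4859, -0.5943]), 'torque': array([-0.0048, -0.0367, -0.0208]), 'grasp_force': 0.0, 'width': 0.0941081101802292}
```

```bash
python3 -c "
import cv2,numpy as np
a=cv2.imread('pics/s0.png');b=cv2.imread('pics/t0.png')
cv2.imwrite('pics/both0.png',cv2.resize(np.vstack([a,b]),(480,600)))"
```

```text
(no output)
```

View pics/s0.png

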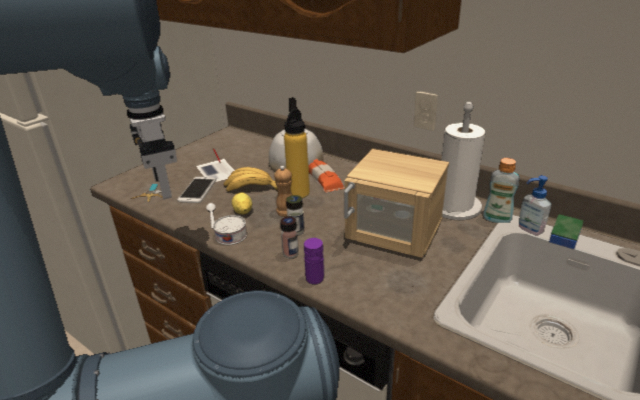

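View pics/t0.png

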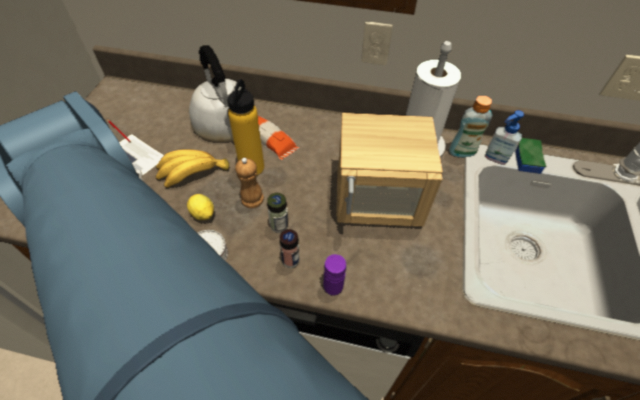

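The scene view shows the dark jar at (296,215), the red jar at (290,238), the purple look-alike at (314,262), the mill at (284,192), the tin at (229,230) and the lemon at (242,204). The cupboard is at (395,200), with its handle at (350,198). The top view has the dark jar at (278,212), the red jar at (290,247), the purple one at (334,275), and the handle at (351,185). Candidates for the dark jar are the black lid at (296,215), the purple one at (314,262, rejected) and the red jar at (290,238). I pick (296,215).

```bash
python3 - <<'E'
from h import *
np.set_printoptions(precision=4,suppress=True)
T={"dark":((292.3,233.2),(279.8,230.1)),"red":((287.3,251),(290,260.7)),"purple":((310.9,278),None),"mill":((286.7,211),(253.7,200.9)),"tin":((227.9,237.3),(210.9,252.1)),"lemon":((244,206.1),(200.8,214.2)),"cup":((393,229.8),(379.2,196.4)),"handle":((344.8,198.7),(350.9,201.9)),"hinge":((426.8,224.9),(428.6,196.9))}
for k,(a,b) in T.items():
    print(k,"z0",onz("scene",a,0)[:2],onz("top",b,0)[:2] if b else "", tri(a,b) if b else "")
# mask-based jars
from scipy.optimize import least_squares
def sil(x,y,r,h):
    t=np.linspace(0,2*np.pi,40); return np.array([[x+r*np.cos(u),y+r*np.sin(u),z] for z in(0,h) for u in t])
M={}
for q in("dark_jar","red_jar"):
  for n in("scene","top"):
    for d in masks_of(n,q):
      ys,xs=np.nonzero(d["mask"]); print(q,n,np.round(d["centre"]),round(d["confidence"],2),xs.min(),xs.max(),ys.min(),ys.max(),len(xs))
      M.setdefault((q,n),[]).append((d["centre"],[xs.min()-.0,xs.max()+1.,ys.min()-0.,ys.max()+1.]))
a=cv2.imread("pics/s0.png")[170:290,210:400];b=cv2.imread("pics/t0.png")[150:300,190:450]
cv2.imwrite("pics/c0.png",np.vstack([cv2.resize(a,(475,300),interpolation=2),cv2.resize(b,(475,274),interpolation=2)]))
for n in("scene","top"):
  for q in("cupboard_door",):
    for d in masks_of(n,q):
      ys,xs=np.nonzero(d["mask"]); print(n,d["confidence"],cv2.minAreaRect(np.c_[xs,ys].astype(np.float32)), cv2.approxPolyDP(cv2.convexHull(np.c_[xs,ys].astype(np.int32)),3,True).reshape(-1,2).tolist())
E
```

```text
dark z0 [0.54   0.4076] [0.5416 0.3995] (array([0.533 , 0.3983, 0.0094]), np.float64(0.005245847577748461))
red z0 [0.4704 0.3674] [0.4654 0.3533] (array([0.4541, 0.3505, 0.0184]), np.float64(0.0029639154289926926))
purple z0 [0.4203 0.2519]  
mill z0 [0.6191 0.4939] [0.6127 0.4893] (array([0.609 , 0.4863, 0.0072]), np.float64(0.00269063927778358))
tin z0 [0.4267 0.5419] [0.4452 0.5393] (array([ 0.4386,  0.5438, -0.0032]), np.float64(0.01686361067512198))
lemon z0 [0.5686 0.6199] [0.5422 0.6047] (array([0.5328, 0.5895, 0.0255]), np.float64(0.013672785668228035))
cup z0 [0.7075 0.1867] [0.7017 0.1777] (array([0.6908, 0.1781, 0.0131]), np.float64(0.0003759934419364897))
handle z0 [0.7728 0.3899] [0.667 0.246] (array([0.5403, 0.2357, 0.1657]), np.float64(0.004285893456735285))
hinge z0 [0.7806 0.1203] [0.7297 0.0527] (array([0.652 , 0.0686, 0.0916]), np.float64(0.0010946552152250237))
dark_jar scene [297. 213.] 0.92 285 305 194 234 541
dark_jar scene [315. 260.] 0.86 304 324 238 283 835
dark_jar top [278. 214.] 0.94 266 287 193 232 688
dark_jar top [335. 274.] 0.63 323 345 254 294 777
red_jar scene [290. 234.] 0.9 281 298 217 258 654
red_jar top [290. 247.] 0.92 279 298 229 267 659
scene 0.8 ((384.507568359375, 216.9630889892578), (91.4546890258789, 63.42299270629883), 11.592175483703613) [[429, 195], [422, 256], [345, 235], [344, 194], [348, 178]]
top 0.59 ((388.87799072265625, 197.49253845214844), (101.91121673583984, 55.30460739135742), 3.5035314559936523) [[441, 175], [422, 225], [337, 220], [342, 169]]
```

View pics/c0.png

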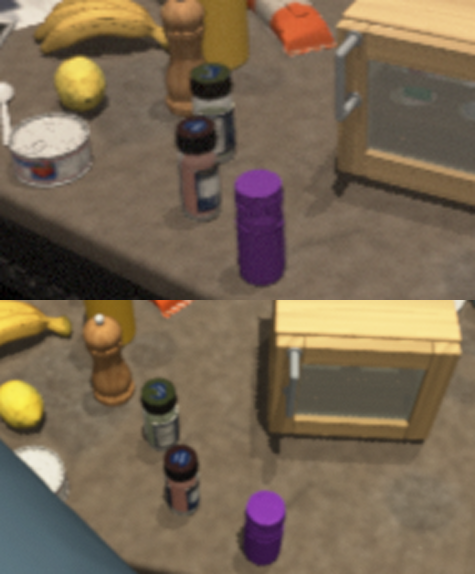

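The crop confirms it: black-lid greenish jar (dark_jar) at the back, black-lid reddish jar (red_jar) in front of it, purple look-alike to the right, and the door about shut with its handle at the left edge. Next I fit the poses.

```bash
cat >> h.py <<'E'
from scipy.optimize import least_squares, minimize
def bounds(n,pts): p=proj(n,pts); return np.r_[p.min(0),p.max(0)]
def cyl(x,y,z,r,h):
    t=np.linspace(0,2*np.pi,48); return np.array([[x+r*np.cos(u),y+r*np.sin(u),k] for k in(z,z+h) for u in t])
def fitjar(obs,r,h=.105,x0=(.5,.4,0)):
    f=lambda v:np.concatenate([np.sqrt(w)*(bounds(n,cyl(*v,r,h))-b) for n,b,w in obs])
    s=least_squares(f,x0,loss="soft_l1"); return s.x,np.abs(s.fun).mean()
def box(x0,x1,y0,y1,z0,z1): return np.array([[x,y,z] for x in(x0,x1) for y in(y0,y1) for z in(z0,z1)])
def rz(p,a): return np.asarray(p)@np.array([[np.cos(a),np.sin(a),0],[-np.sin(a),np.cos(a),0],[0,0,1]])
def hinge(v): return rz([[-.085,-.1055,0]],v[2])[0]+[v[0],v[1],0]   # z=0
def doorpt(v,p): # v=x,y,yaw,theta ; p in door frame, z over worktop
    return rz(np.atleast_2d(p),v[2]+v[3])+hinge(v)
E
python3 - <<'E'
from h import *
np.set_printoptions(precision=4,suppress=True)
bd=lambda l:np.array([l[0]-.0,l[2],l[1]+1,l[3]+1],float)
D=[("scene",bd((285,305,194,234)),np.array([.0001,1,1,1])),("top",bd((266,287,193,232)),np.ones(4))]
Rr=[("scene",bd((281,298,217,258)),np.ones(4)),("top",bd((279,298,229,267)),np.ones(4))]
Pp=[("scene",bd((304,324,238,283)),np.ones(4)),("top",bd((323,345,254,294)),np.ones(4))]
print(fitjar(D,.022),fitjar(Rr,.02),fitjar(Pp,.022))
def fill(n,parts):
    im=np.zeros((400,640),np.uint8)
    for p in parts:
        cv2.fillConvexPoly(im,cv2.convexHull(np.round(proj(n,p)*16).astype(np.int32)),1,shift=4)
    return im>0
for n in("scene","top"): optics.read_camera(n)
m={}
for n in("scene","top"):
    for q in("cupboard","cupboard_door"):
        L=masks_of(n,q); L=[d for d in L if d["mask"].sum()>1500]
        if L: m[n,q]=L[0]["mask"]; print(n,q,m[n,q].sum())
def parts(v):
    b=rz(box(-.085,.085,-.1075,.1075,0,.19),v[2])+[v[0],v[1],0]
    d=doorpt(v,box(-.019,0,0,.211,.012,.188)); return b,d
H={"scene":(344.8,198.7),"top":(350.9,201.9)}
def cost(v):
    b,d=parts(v);c=0
    for n in("scene","top"):
        M=fill(n,[b,d]); S=m[n,"cupboard"]|m.get((n,"cupboard_door"),False); c+=1-(M&S).sum()/(M|S).sum()
        if (n,"cupboard_door") in m: M=fill(n,[d]);S=m[n,"cupboard_door"]; c+=.3*(1-(M&S).sum()/(M|S).sum())
        c+=.00*0
    return c
best=None
for th in(0,.05,.1,.15):
    s=minimize(cost,[.70,.18,.28,th],method="Nelder-Mead",options=dict(initial_simplex=np.array([.70,.18,.28,th])+np.vstack([np.zeros(4),np.diag([.02,.02,.1,.05])])))
    print(s.x,s.fun)
    if best is None or s.fun<best.fun: best=s
v=best.x;hp=doorpt(v,[[-.055,.192,.157]])
print("hinge",hinge(v),"handle",hp,"proj",proj("scene",hp),proj("top",hp),proj("scene",doorpt(v,[[0,0,.1]])))
im=np.hstack([optics.read_camera(n)[150:270,320:460] for n in("scene","top")])
im=cv2.resize(im[:,:,::-1],None,fx=2.8,fy=2.8,interpolation=2)
for k,n in enumerate(("scene","top")):
    for p in parts(v):
        h=cv2.convexHull(((proj(n,p)-[320,150])*2.8+[k*140*2.8,0]).astype(np.int32)); cv2.polylines(im,[h],True,(0,0,255),1)
    for z in(.107,.178):
        q=(proj(n,doorpt(v,[[-.055,.192,z]]))[0]-[320,150])*2.8+[k*140*2.8,0]; cv2.circle(im,tuple(q.astype(int)),4,(255,0,0),1)
cv2.imwrite("pics/fit0.png",im)
E
```

```text
(array([0.5535, 0.4045, 0.0009]), np.float64(0.580947118159594)) (array([ 0.4693,  0.3535, -0.0062]), np.float64(0.3286916460319027)) (array([ 0.4275,  0.2442, -0.0036]), np.float64(0.34616293796052844))
scene cupboard 8781
scene cupboard_door 5214
top cupboard 10745
top cupboard_door 5074
[0.7097 0.1837 0.1792 0.0093] 0.08780800939379303
[0.7108 0.1835 0.1645 0.0048] 0.08534049233702681
[ 0.7099  0.185   0.1806 -0.0071] 0.08710963036637273Traceback (most recent call last):
  File "<stdin>", line 32, in <module>
    res = _minimize_neldermead(fun, x0, args, callback, bounds=bounds,
                               **options)
    fxr = func(xr)
    fx = function(np.copy(x), *(wrapper_args + args))
  File "<stdin>", line 26, in cost
  File "<stdin>", line 11, in fill
  File "h.py", line 15, in proj
    K,r,t=P(n); return cv2.projectPoints(np.array(X,float).reshape(-1,3),r,t,K,None)[0].reshape(-1,2)
          ~^^^
  File "h.py", line 5, in P
    c=optics.camera_params(n); return np.array(c["camera_matrix"],float),np.array(c["rvec"],float),np.array(c["tvec"],float)
ValueError: time passes only in moves, steps and waits
```

```bash
sed -i 's/^def P(n):/import functools\n@functools.lru_cache\ndef P(n):/' h.py
python3 - <<'E'
from h import *
np.set_printoptions(precision=4,suppress=True)
def parts(v):
    return rz(box(-.085,.085,-.1075,.1075,0,.19),v[2])+[v[0],v[1],0],doorpt(v,box(-.019,0,0,.211,.012,.188))
v=[.710,.184,.173,0]
for th in(0,.07):
    v[3]=th; hp=doorpt(v,[[-.055,.192,.157]]); print(th,hinge(v),hp,proj("scene",hp),proj("top",hp))
v[3]=0
im=np.hstack([optics.read_camera(n)[150:270,320:460] for n in("scene","top")])
im=cv2.resize(im[:,:,::-1],None,fx=2.8,fy=2.8,interpolation=2)
for k,n in enumerate(("scene","top")):
    f=lambda p:((proj(n,p)-[320,150])*2.8+[k*140*2.8,0]).astype(np.int32)
    b=parts(v)[0]
    for i in range(8):
        for j in(1,2,4):
            if not i&j: cv2.line(im,tuple(map(int,f(b[i])[0])),tuple(map(int,f(b[i|j])[0])),(0,0,255),1)
    for th,c in((0,(255,0,0)),(.07,(0,255,0))):
        w=v[:3]+[th]
        for z in(.107,.178): cv2.circle(im,tuple(map(int,f(doorpt(w,[[-.055,.192,z]]))[0])),3,c,1)
cv2.imwrite("pics/fit0.png",im)
E
```

```text
0 [0.6444 0.0654 0.    ] [[0.5572 0.2451 0.157 ]] [[344.7444 198.2172]] [[348.1773 196.6181]]
0.07 [0.6444 0.0654 0.    ] [[0.5448 0.2386 0.157 ]] [[344.1461 201.1936]] [[350.2282 201.7213]]
```

View pics/fit0.png

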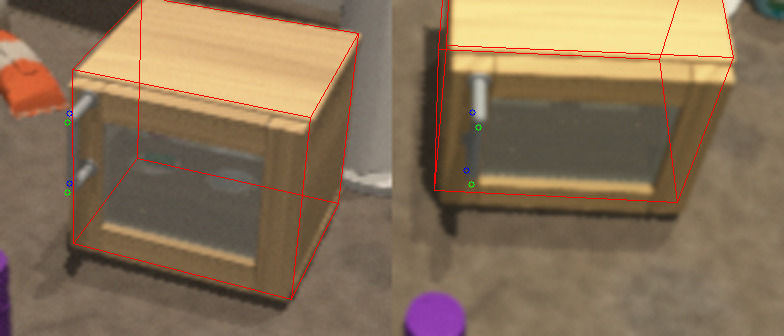

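The body fit agrees in both views. The handle's bar ends at (70,118)/(70,187) in the scene crop and (482,120) in the top crop, between the two hypotheses, so θ ≈ 0.035 and the handle is at about (0.551, 0.242, 0.157). I'll write a planner that prints rows.

```bash
cat > plan.py <<'E'
import json,sys
from h import *
def cur():
    o=status.get_obs(); M=R.from_rotvec(o["tool_rot"]).as_matrix(); return [*o["tool_pos"],np.arctan2(M[1,1],M[0,1])]
def rows(way,start=None,hand=None):
    """way: (x,y,z,psi,n[,hand]); linear in world; prints rows in calls of 8"""
    p=np.array(start if start is not None else cur(),float); out=[]
    for w in way:
        s=p.copy(); n=int(w[4]); g=np.array(w[:4],float); h=w[5] if len(w)>5 else hand
        for i in range(1,n+1):
            t=s+(g-s)*i/n; d=t-p; c,sn=np.cos(p[3]),np.sin(p[3])
            dx,dy,dz=-sn*d[0]+c*d[1], c*d[0]+sn*d[1], -d[2]
            r=[round(k/.5,3) for k in(dx,dy,dz)]; a=round(-d[3]/np.pi,4)
            p=p+[(-sn*r[0]+c*r[1])*.5,(c*r[0]+sn*r[1])*.5,-r[2]*.5,-a*np.pi]
            e={k:v for k,v in zip(("dx","dy","dz","az"),(*r,a)) if v}
            if h is not None: e["hand"]=h
            out.append(e)
    for i in range(0,len(out),8): print(json.dumps(out[i:i+8]).replace('"dx": ','"dx":').replace(' "','"').replace(': ',':'))
    print("end",np.round(p,4),"cur",np.round(cur(),4))
E
python3 - <<'E'
from plan import *
rows([(.551,.242,.225,-1.363,17,1)])
E
```

```text
[{"dx":-0.045,"dy":-0.022,"dz":-0.002,"az":0.0462,"hand":1}, {"dx":-0.048,"dy":-0.015,"dz":-0.003,"az":0.0463,"hand":1}, {"dx":-0.05,"dy":-0.008,"dz":-0.002,"az":0.0462,"hand":1}, {"dx":-0.05,"dy":-0.001,"dz":-0.002,"az":0.0462,"hand":1}, {"dx":-0.05,"dy":0.006,"dz":-0.002,"az":0.0462,"hand":1}, {"dx":-0.048,"dy":0.014,"dz":-0.003,"az":0.0463,"hand":1}, {"dx":-0.046,"dy":0.02,"dz":-0.002,"az":0.0462,"hand":1}, {"dx":-0.042,"dy":0.027,"dz":-0.002,"az":0.0462,"hand":1}]
[{"dx":-0.039,"dy":0.033,"dz":-0.003,"az":0.0463,"hand":1}, {"dx":-0.033,"dy":0.038,"dz":-0.002,"az":0.0462,"hand":1}, {"dx":-0.027,"dy":0.042,"dz":-0.002,"az":0.0462,"hand":1}, {"dx":-0.02,"dy":0.046,"dz":-0.003,"az":0.0463,"hand":1}, {"dx":-0.014,"dy":0.048,"dz":-0.002,"az":0.0462,"hand":1}, {"dx":-0.007,"dy":0.05,"dz":-0.002,"az":0.0462,"hand":1}, {"dy":0.05,"dz":-0.002,"az":0.0462,"hand":1}, {"dx":0.008,"dy":0.05,"dz":-0.003,"az":0.0463,"hand":1}]
[{"dx":0.015,"dy":0.048,"dz":-0.002,"az":0.0462,"hand":1}]
end [ 0.5511  0.2419  0.225  -1.363 ] cur [0.2914 0.5811 0.2055 1.106 ]
```

step_arm([
  {"dx": -0.045, "dy": -0.022, "dz": -0.002, "az": 0.0462, "hand": 1},
  {"dx": -0.048, "dy": -0.015, "dz": -0.003, "az": 0.0463, "hand": 1},
  {"dx": -0.05, "dy": -0.008, "dz": -0.002, "az": 0.0462, "hand": 1},
  {"dx": -0.05, "dy": -0.001, "dz": -0.002, "az": 0.0462, "hand": 1},
  {"dx": -0.05, "dy": 0.006, "dz": -0.002, "az": 0.0462, "hand": 1},
  {"dx": -0.048, "dy": 0.014, "dz": -0.003, "az": 0.0463, "hand": 1},
  {"dx": -0.046, "dy": 0.02, "dz": -0.002, "az": 0.0462, "hand": 1},
  {"dx": -0.042, "dy": 0.027, "dz": -0.002, "az": 0.0462, "hand": 1},
])

```text
validation failed for argument at $.mo...
```

step_arm([
  {"dx": -0.039, "dy": 0.033, "dz": -0.003, "az": 0.0463, "hand": 1},
  {"dx": -0.033, "dy": 0.038, "dz": -0.002, "az": 0.0462, "hand": 1},
  {"dx": -0.027, "dy": 0.042, "dz": -0.002, "az": 0.0462, "hand": 1},
  {"dx": -0.02, "dy": 0.046, "dz": -0.003, "az": 0.0463, "hand": 1},
  {"dx": -0.014, "dy": 0.048, "dz": -0.002, "az": 0.0462, "hand": 1},
  {"dx": -0.007, "dy": 0.05, "dz": -0.002, "az": 0.0462, "hand": 1},
  {"dy": 0.05, "dz": -0.002, "az": 0.0462, "hand": 1},
  {"dx": 0.008, "dy": 0.05, "dz": -0.003, "az": 0.0463, "hand": 1},
])

```text
validation failed for argument at $.mo...
```

step_arm([
  {"dx": 0.015, "dy": 0.048, "dz": -0.002, "az": 0.0462, "hand": 1},
  {"hand": 1},
  {"hand": 1},
])

```text
validation failed for argument at $.mo...
```

```bash
python3 - <<'E'
from plan import *
o=status.get_obs(); print(o["time"],np.round(o["q"],3)); rows([(.551,.242,.138,-1.363,6,1)])
for n in("scene","top"): 
    save(n,f"{n}1.png"); print(n,[(np.round(d["centre"],1),round(d["confidence"],2)) for d in landmark_of(n,"handle_grip")])
a=cv2.imread("pics/scene1.png")[140:260,280:420];b=cv2.imread("pics/top1.png")[100:220,280:420]
cv2.imwrite("pics/c1.png",cv2.resize(np.hstack([a,b]),None,fx=2.8,fy=2.8,interpolation=2))
E
```

```text
1.8 [ 0.932  0.245  1.558 -0.     1.339 -0.174]
[{"dx":-0.128,"dy":-0.062,"dz":0.022,"az":0.131,"hand":1}, {"dx":-0.142,"dy":-0.006,"dz":0.023,"az":0.131,"hand":1}, {"dx":-0.133,"dy":0.052,"dz":0.022,"az":0.1309,"hand":1}, {"dx":-0.101,"dy":0.1,"dz":0.023,"az":0.131,"hand":1}, {"dx":-0.053,"dy":0.132,"dz":0.022,"az":0.131,"hand":1}, {"dx":0.005,"dy":0.142,"dz":0.023,"az":0.131,"hand":1}]
end [ 0.5507  0.2421  0.138  -1.363 ] cur [0.2914 0.5811 0.2055 1.106 ]
scene [(array([344.7, 202. ]), 0.98)]
top [(array([350.9, 200.2]), 0.83)]
```

View pics/c1.png

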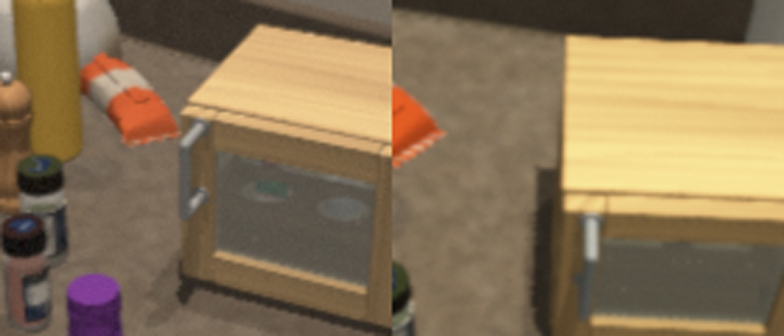

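The arm has not moved: the rows were refused, most likely because they lacked keys. The crop shows the handle bar at (187,165) in the scene half and (590,240) in the top half, with the door a few degrees ajar. I'll resend with every key, and correct the aim during the descent.

step_arm([
  {"ax": 0, "ay": 0, "az": 0.0462, "dx": -0.045, "dy": -0.022, "dz": -0.002, "hand": 1},
  {"ax": 0, "ay": 0, "az": 0.0463, "dx": -0.048, "dy": -0.015, "dz": -0.003, "hand": 1},
  {"ax": 0, "ay": 0, "az": 0.0462, "dx": -0.05, "dy": -0.008, "dz": -0.002, "hand": 1},
  {"ax": 0, "ay": 0, "az": 0.0462, "dx": -0.05, "dy": -0.001, "dz": -0.002, "hand": 1},
  {"ax": 0, "ay": 0, "az": 0.0462, "dx": -0.05, "dy": 0.006, "dz": -0.002, "hand": 1},
  {"ax": 0, "ay": 0, "az": 0.0463, "dx": -0.048, "dy": 0.014, "dz": -0.003, "hand": 1},
  {"ax": 0, "ay": 0, "az": 0.0462, "dx": -0.046, "dy": 0.02, "dz": -0.002, "hand": 1},
  {"ax": 0, "ay": 0, "az": 0.0462, "dx": -0.042, "dy": 0.027, "dz": -0.002, "hand": 1},
])

```text
time: 2.8
tool_pos: [0.414, 0.4209, 0.2146]
tool_rot: [2.289, 2.152, 0.0]
contact_force: [0.0, 0.4, -0.6]
width: 0.0938
grasp_force: 0.0
```

```bash
sed -i 's/e={k:v for k,v in zip(("dx","dy","dz","az"),(\*r,a)) if v}/e=dict(ax=0,ay=0,az=a,dx=r[0],dy=r[1],dz=r[2])/; s/if h is not None: e/e/; s/="hand"\]=h/&/' plan.py; python3 - <<'E'
from plan import *
o=status.get_obs(); print(o["time"],np.round(o["q"],3)); rows([(.547,.240,.225,-1.338,9,1)])
E
```

```text
2.8 [0.602 0.099 1.706 0.    1.336 0.663]
[{"ax":0,"ay":0,"az":0.0451,"dx":-0.038,"dy":0.032,"dz":-0.002,"hand":1}, {"ax":0,"ay":0,"az":0.0452,"dx":-0.034,"dy":0.037,"dz":-0.003,"hand":1}, {"ax":0,"ay":0,"az":0.0451,"dx":-0.027,"dy":0.041,"dz":-0.002,"hand":1}, {"ax":0,"ay":0,"az":0.0452,"dx":-0.022,"dy":0.045,"dz":-0.002,"hand":1}, {"ax":0,"ay":0,"az":0.0451,"dx":-0.015,"dy":0.048,"dz":-0.003,"hand":1}, {"ax":0,"ay":0,"az":0.0451,"dx":-0.008,"dy":0.049,"dz":-0.002,"hand":1}, {"ax":0,"ay":0,"az":0.0452,"dx":-0.001,"dy":0.05,"dz":-0.002,"hand":1}, {"ax":0,"ay":0,"az":0.0451,"dx":0.005,"dy":0.05,"dz":-0.002,"hand":1}]
[{"ax":0,"ay":0,"az":0.0451,"dx":0.013,"dy":0.048,"dz":-0.003,"hand":1}]
end [ 0.5469  0.24    0.2251 -1.3379] cur [ 0.414   0.4209  0.2146 -0.0618]
```

step_arm([
  {"ax": 0, "ay": 0, "az": 0.0451, "dx": -0.038, "dy": 0.032, "dz": -0.002, "hand": 1},
  {"ax": 0, "ay": 0, "az": 0.0452, "dx": -0.034, "dy": 0.037, "dz": -0.003, "hand": 1},
  {"ax": 0, "ay": 0, "az": 0.0451, "dx": -0.027, "dy": 0.041, "dz": -0.002, "hand": 1},
  {"ax": 0, "ay": 0, "az": 0.0452, "dx": -0.022, "dy": 0.045, "dz": -0.002, "hand": 1},
  {"ax": 0, "ay": 0, "az": 0.0451, "dx": -0.015, "dy": 0.048, "dz": -0.003, "hand": 1},
  {"ax": 0, "ay": 0, "az": 0.0451, "dx": -0.008, "dy": 0.049, "dz": -0.002, "hand": 1},
  {"ax": 0, "ay": 0, "az": 0.0452, "dx": -0.001, "dy": 0.05, "dz": -0.002, "hand": 1},
  {"ax": 0, "ay": 0, "az": 0.0451, "dx": 0.005, "dy": 0.05, "dz": -0.002, "hand": 1},
])

```text
time: 3.6
tool_pos: [0.5331, 0.2606, 0.2236]
tool_rot: [-3.087, -0.585, -0.0]
contact_force: [0.1, 0.4, -0.2]
width: 0.0941
grasp_force: 0.0
```

step_arm([
  {"ax": 0, "ay": 0, "az": 0.0451, "dx": 0.013, "dy": 0.048, "dz": -0.003, "hand": 1},
  {"ax": 0, "ay": 0, "az": 0, "dx": 0, "dy": 0, "dz": 0, "hand": 0.6},
  {"ax": 0, "ay": 0, "az": 0, "dx": 0, "dy": 0, "dz": 0.05, "hand": 0.6},
  {"ax": 0, "ay": 0, "az": 0, "dx": 0, "dy": 0, "dz": 0.06, "hand": 0.6},
  {"ax": 0, "ay": 0, "az": 0, "dx": 0, "dy": 0, "dz": 0.06, "hand": 0.6},
  {"ax": 0, "ay": 0, "az": 0, "dx": 0, "dy": 0, "dz": 0, "hand": 0.6},
])

```text
time: 4.2
tool_pos: [0.5437, 0.2415, 0.1352]
tool_rot: [3.118, 0.378, -0.015]
contact_force: [-0.2, -1.6, 0.1]
width: 0.0584
grasp_force: 0.0
```

step_arm([
  {"ax": 0, "ay": 0, "az": 0, "dx": 0, "dy": 0, "dz": 0, "hand": 0},
  {"ax": 0, "ay": 0, "az": 0, "dx": 0, "dy": 0, "dz": 0, "hand": 0},
  {"ax": 0, "ay": 0, "az": 0, "dx": 0, "dy": 0, "dz": 0, "hand": 0},
  {"ax": 0, "ay": 0, "az": 0, "dx": 0, "dy": 0, "dz": 0, "hand": 0},
  {"ax": 0, "ay": 0, "az": 0, "dx": 0, "dy": 0, "dz": 0, "hand": 0},
], force=20)

```text
time: 4.7
tool_pos: [0.5479, 0.2417, 0.1408]
tool_rot: [-3.119, -0.375, -0.002]
contact_force: [-0.3, 1.0, 0.3]
width: 0.0199
grasp_force: 0.0
```

```bash
python3 - <<'E'
from plan import *
o=status.get_obs(); print(o["time"],np.round(o["q"],3),o["width"],o["grasp_force"],o["contact_force"],np.round(cur(),4))
for n in("scene","top"): save(n,f"{n}2.png")
a=cv2.imread("pics/scene2.png")[140:260,280:420];b=cv2.imread("pics/top2.png")[120:240,280:420]
cv2.imwrite("pics/c2.png",cv2.resize(np.hstack([a,b]),None,fx=2.8,fy=2.8,interpolation=2))
E
```

```text
4.7 [0.226 0.192 1.744 0.    1.205 1.558] 0.019940615091967547 0.0 [-0.32312249  1.04257389  0.34685713] [ 0.5479  0.2417  0.1408 -1.3317]
```

View pics/c2.png

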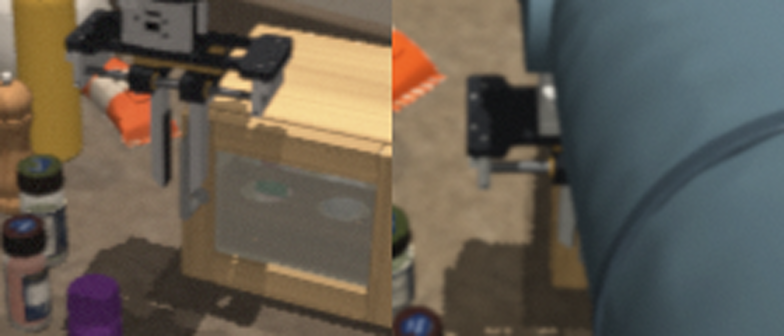

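The fingers straddle the bar (scene crop, 165–190, 150) and are still closing. I'll finish the grip, then start the arc.

step_arm([
  {"ax": 0, "ay": 0, "az": 0, "dx": 0, "dy": 0, "dz": 0, "hand": 0},
  {"ax": 0, "ay": 0, "az": 0, "dx": 0, "dy": 0, "dz": 0, "hand": 0},
  {"ax": 0, "ay": 0, "az": 0, "dx": 0, "dy": 0, "dz": 0, "hand": 0},
], force=20)

```text
time: 5.1
tool_pos: [0.549, 0.2393, 0.1405]
tool_rot: [3.115, 0.373, 0.004]
contact_force: [3.7, -7.4, 1.0]
width: 0.0098
grasp_force: 20.0
```

step_arm([
  {"ax": 0, "ay": 0, "az": -0.0159, "dx": -0.019, "dy": 0.006, "dz": 0, "hand": 0},
  {"ax": 0, "ay": 0, "az": -0.0318, "dx": -0.0378, "dy": 0.0129, "dz": 0, "hand": 0},
  {"ax": 0, "ay": 0, "az": -0.0318, "dx": -0.0378, "dy": 0.0129, "dz": 0, "hand": 0},
  {"ax": 0, "ay": 0, "az": -0.0318, "dx": -0.0378, "dy": 0.0129, "dz": 0, "hand": 0},
])

```text
time: 5.5
tool_pos: [0.4939, 0.1969, 0.1405]
tool_rot: [-3.004, -0.918, -0.002]
contact_force: [1.8, 0.1, 2.1]
width: 0.0095
grasp_force: 20.0
```

```bash
python3 - <<'E'
from plan import *
o=status.get_obs(); c=np.array(cur()); print(o["time"],o["width"],o["contact_force"],np.round(c,4)); d=c[:2]-[.6444,.0654]; print(np.linalg.norm(d),np.arctan2(d[1],d[0])-np.arctan2(.192,-.055),c[3]+np.pi/2)
E
```

```text
5.5 0.009516812353169273 [1.79053838 0.14709372 2.10341491] [ 0.4939  0.1969  0.1405 -0.978 ]
0.19982554979029202 0.5736292177679654 0.5927838303804072
```

step_arm([
  {"ax": 0, "ay": 0, "az": -0.0318, "dx": -0.0378, "dy": 0.0129, "dz": 0, "hand": 0},
  {"ax": 0, "ay": 0, "az": -0.0318, "dx": -0.0378, "dy": 0.0129, "dz": 0, "hand": 0},
  {"ax": 0, "ay": 0, "az": -0.0318, "dx": -0.0378, "dy": 0.0129, "dz": 0, "hand": 0},
  {"ax": 0, "ay": 0, "az": -0.0318, "dx": -0.0378, "dy": 0.0129, "dz": 0, "hand": 0},
  {"ax": 0, "ay": 0, "az": -0.0318, "dx": -0.0378, "dy": 0.0129, "dz": 0, "hand": 0},
])

```text
time: 6.0
tool_pos: [0.447, 0.1095, 0.1404]
tool_rot: [-2.677, -1.629, 0.009]
contact_force: [-13.7, 5.7, 12.9]
width: 0.0098
grasp_force: 20.0
```

step_arm([
  {"ax": 0, "ay": 0, "az": -0.0318, "dx": -0.0378, "dy": 0.0129, "dz": 0, "hand": 0},
  {"ax": 0, "ay": 0, "az": -0.0318, "dx": -0.0378, "dy": 0.0129, "dz": 0, "hand": 0},
  {"ax": 0, "ay": 0, "az": -0.0318, "dx": -0.0378, "dy": 0.0129, "dz": 0, "hand": 0},
  {"ax": 0, "ay": 0, "az": -0.0318, "dx": -0.0378, "dy": 0.0129, "dz": 0, "hand": 0},
])

```text
time: 6.4
tool_pos: [0.4437, 0.0287, 0.1402]
tool_rot: [-2.295, -2.126, 0.022]
contact_force: [-28.9, -2.8, 22.6]
width: 0.0102
grasp_force: 20.0
```

step_arm([
  {"ax": 0, "ay": 0, "az": -0.0318, "dx": -0.0378, "dy": 0.0129, "dz": 0, "hand": 0},
  {"ax": 0, "ay": 0, "az": -0.0318, "dx": -0.0378, "dy": 0.0129, "dz": 0, "hand": 0},
  {"ax": 0, "ay": 0, "az": -0.0318, "dx": -0.0378, "dy": 0.0129, "dz": 0, "hand": 0},
  {"ax": 0, "ay": 0, "az": -0.0318, "dx": -0.0378, "dy": 0.0129, "dz": 0, "hand": 0},
  {"ax": 0, "ay": 0, "az": 0, "dx": 0, "dy": 0, "dz": 0, "hand": 0},
  {"ax": 0, "ay": 0, "az": 0, "dx": 0, "dy": 0, "dz": 0, "hand": 0},
])

```text
time: 7.0
tool_pos: [0.4742, -0.0497, 0.1402]
tool_rot: [-1.835, -2.537, 0.033]
contact_force: [-32.1, -20.2, 19.9]
width: 0.0102
grasp_force: 20.0
```

```bash
python3 - <<'E'
from plan import *
o=status.get_obs(); c=np.array(cur()); print(o["time"],o["q"],o["width"],o["contact_force"],np.round(c,4)); d=c[:2]-[.6444,.0654]; print(np.linalg.norm(d),(np.arctan2(d[1],d[0])-np.arctan2(.192,-.055))%6.283,c[3]+np.pi/2)
E
```

```text
7.0 [-0.33255768 -0.08388384  2.03313208 -0.01835646  1.20837732 -0.64457378] 0.010249118484438756 [-32.11020536 -20.17152846  19.88235334] [ 0.4742 -0.0497  0.1402  0.3186]
0.20549518775486358 1.8863510759245665 1.8894123729428982
```

step_arm([
  {"ax": 0, "ay": 0, "az": 0, "dx": 0, "dy": 0, "dz": 0, "hand": 0.35},
  {"ax": 0, "ay": 0, "az": 0, "dx": 0, "dy": 0, "dz": 0, "hand": 0.35},
  {"ax": 0, "ay": 0, "az": 0, "dx": 0, "dy": 0, "dz": 0, "hand": 0.35},
  {"ax": 0, "ay": 0, "az": 0, "dx": 0, "dy": 0, "dz": 0, "hand": 0.35},
  {"ax": 0, "ay": 0, "az": 0, "dx": 0, "dy": 0, "dz": -0.09, "hand": 0.35},
  {"ax": 0, "ay": 0, "az": 0, "dx": 0, "dy": 0, "dz": -0.09, "hand": 0.35},
])

```text
time: 7.6
tool_pos: [0.4799, -0.0436, 0.2297]
tool_rot: [-1.841, -2.541, 0.001]
contact_force: [1.0, -0.7, 0.8]
width: 0.033
grasp_force: 0.0
```

```bash
python3 - <<'E'
from plan import *
np.set_printoptions(precision=4,suppress=True)
o=status.get_obs(); print(o["time"],o["contact_force"],np.round(cur(),4),o["tool_rot"])
p=np.array([[.549,.2393],[.4939,.1969],[.447,.1095],[.4437,.0287],[.4742,-.0497]])
s=least_squares(lambda v:np.hypot(*(p-v[:2]).T)-v[2],[.64,.065,.2]); print(s.x,s.fun)
s=least_squares(lambda v:np.hypot(*(p-v[:2]).T)-.1997,[.64,.065]); print(s.x,s.fun)
H=s.x
for q in p: d=q-H; print(round((np.arctan2(d[1],d[0])-np.arctan2(.192,-.055))%6.2832,4))
E
```

```text
7.6 [ 1.0204 -0.6662  0.7876] [ 0.4799 -0.0436  0.2297  0.3169] [-1.8409 -2.5411  0.0012]
[0.6424 0.061  0.2013] [-0.  0.  0. -0.  0.]
[0.6406 0.0615] [ 0.0003 -0.0001 -0.0003 -0.0001  0.0004]
0.1964
0.5461
1.0485
1.4567
1.8809
```

```bash
python3 - <<'E'
from plan import *
np.set_printoptions(precision=4,suppress=True)
bd=lambda l:np.array([l[0],l[2],l[1]+1,l[3]+1],float)
D=[("scene",bd((285,305,194,234)),np.array([.0001,1,1,1])),("top",bd((266,287,193,232)),np.ones(4))]
Rr=[("scene",bd((281,298,217,258)),np.ones(4)),("top",bd((279,298,229,267)),np.ones(4))]
for o,r in((D,.022),(Rr,.02)):
    f=lambda v,oo:np.concatenate([np.sqrt(w)*(bounds(n,cyl(*v,0,r,.105))-b) for n,b,w in oo])
    for oo in(o,o[:1],o[1:]): print(least_squares(f,[.5,.4],args=(oo,)).x)
rows([(.469,.355,.225,-1.03,16,.8)])
E
```

```text
[0.5541 0.4042]
[0.5588 0.4024]
[0.5521 0.4049]
[0.4652 0.3509]
[0.4643 0.3482]
[0.465  0.3522]
[{"ax":0,"ay":0,"az":0.0268,"dx":0.048,"dy":0.014,"dz":0.001,"hand":0.8}, {"ax":0,"ay":0,"az":0.0268,"dx":0.049,"dy":0.01,"dz":0.0,"hand":0.8}, {"ax":0,"ay":0,"az":0.0268,"dx":0.049,"dy":0.006,"dz":0.001,"hand":0.8}, {"ax":0,"ay":0,"az":0.0268,"dx":0.05,"dy":0.002,"dz":0.0,"hand":0.8}, {"ax":0,"ay":0,"az":0.0268,"dx":0.05,"dy":-0.002,"dz":0.001,"hand":0.8}, {"ax":0,"ay":0,"az":0.0268,"dx":0.049,"dy":-0.007,"dz":0.0,"hand":0.8}, {"ax":0,"ay":0,"az":0.0268,"dx":0.049,"dy":-0.01,"dz":0.001,"hand":0.8}, {"ax":0,"ay":0,"az":0.0268,"dx":0.048,"dy":-0.015,"dz":0.001,"hand":0.8}]
[{"ax":0,"ay":0,"az":0.0268,"dx":0.046,"dy":-0.019,"dz":0.0,"hand":0.8}, {"ax":0,"ay":0,"az":0.0268,"dx":0.044,"dy":-0.022,"dz":0.001,"hand":0.8}, {"ax":0,"ay":0,"az":0.0268,"dx":0.043,"dy":-0.026,"dz":0.0,"hand":0.8}, {"ax":0,"ay":0,"az":0.0268,"dx":0.04,"dy":-0.03,"dz":0.001,"hand":0.8}, {"ax":0,"ay":0,"az":0.0268,"dx":0.037,"dy":-0.033,"dz":0.001,"hand":0.8}, {"ax":0,"ay":0,"az":0.0267,"dx":0.035,"dy":-0.036,"dz":0.0,"hand":0.8}, {"ax":0,"ay":0,"az":0.0268,"dx":0.031,"dy":-0.038,"dz":0.001,"hand":0.8}, {"ax":0,"ay":0,"az":0.0268,"dx":0.028,"dy":-0.042,"dz":0.0,"hand":0.8}]
end [ 0.4687  0.3551  0.2252 -1.0299] cur [ 0.4799 -0.0436  0.2297  0.3169]
```

step_arm([
  {"ax": 0, "ay": 0, "az": 0.0268, "dx": 0.048, "dy": 0.014, "dz": 0.001, "hand": 0.8},
  {"ax": 0, "ay": 0, "az": 0.0268, "dx": 0.049, "dy": 0.01, "dz": 0.0, "hand": 0.8},
  {"ax": 0, "ay": 0, "az": 0.0268, "dx": 0.049, "dy": 0.006, "dz": 0.001, "hand": 0.8},
  {"ax": 0, "ay": 0, "az": 0.0268, "dx": 0.05, "dy": 0.002, "dz": 0.0, "hand": 0.8},
  {"ax": 0, "ay": 0, "az": 0.0268, "dx": 0.05, "dy": -0.002, "dz": 0.001, "hand": 0.8},
  {"ax": 0, "ay": 0, "az": 0.0268, "dx": 0.049, "dy": -0.007, "dz": 0.0, "hand": 0.8},
  {"ax": 0, "ay": 0, "az": 0.0268, "dx": 0.049, "dy": -0.01, "dz": 0.001, "hand": 0.8},
  {"ax": 0, "ay": 0, "az": 0.0268, "dx": 0.048, "dy": -0.015, "dz": 0.001, "hand": 0.8},
])

```text
time: 8.4
tool_pos: [0.4755, 0.1566, 0.2274]
tool_rot: [-2.583, -1.788, -0.001]
contact_force: [1.2, -0.9, -0.9]
width: 0.0752
grasp_force: 0.0
```

step_arm([
  {"ax": 0, "ay": 0, "az": 0.0268, "dx": 0.046, "dy": -0.019, "dz": 0.0, "hand": 0.8},
  {"ax": 0, "ay": 0, "az": 0.0268, "dx": 0.044, "dy": -0.022, "dz": 0.001, "hand": 0.8},
  {"ax": 0, "ay": 0, "az": 0.0268, "dx": 0.043, "dy": -0.026, "dz": 0.0, "hand": 0.8},
  {"ax": 0, "ay": 0, "az": 0.0268, "dx": 0.04, "dy": -0.03, "dz": 0.001, "hand": 0.8},
  {"ax": 0, "ay": 0, "az": 0.0268, "dx": 0.037, "dy": -0.033, "dz": 0.001, "hand": 0.8},
  {"ax": 0, "ay": 0, "az": 0.0267, "dx": 0.035, "dy": -0.036, "dz": 0.0, "hand": 0.8},
  {"ax": 0, "ay": 0, "az": 0.0268, "dx": 0.031, "dy": -0.038, "dz": 0.001, "hand": 0.8},
  {"ax": 0, "ay": 0, "az": 0.0268, "dx": 0.028, "dy": -0.042, "dz": 0.0, "hand": 0.8},
])

```text
time: 9.2
tool_pos: [0.4696, 0.3558, 0.2252]
tool_rot: [-3.029, -0.834, 0.0]
contact_force: [0.6, 0.2, -0.1]
width: 0.0751
grasp_force: 0.0
```

```bash
cat > pk.py <<'E'
from plan import *
np.set_printoptions(precision=4,suppress=True)
for n in("scene","top"): save(n,f"{n}3.png")
for q in("pocket0","pocket1","door_hinge","handle_grip"):
  for n in("scene","top"): print(q,n,[(np.round(d["centre"],1),round(d["confidence"],2)) for d in landmark_of(n,q)])
for H,a in(((.6424,.061),1.8476),((.6406,.0615),1.881)):
  for k,p in(("pocket0",[.037,.075,.045]),("pocket1",[.037,.150,.045]),("handle_grip",[-.055,.192,.157]),("door_hinge",[0,0,.1])):
    X=rz([p],a)[0]+[*H,0]; print(k,X,proj("scene",X)[0],proj("top",X)[0])
H=(.6415,.0612);a=1.865
ims=[]
for n,x,y in(("scene",300,150),("top",280,140)):
    im=cv2.resize(cv2.imread(f"pics/{n}3.png")[y:y+150,x:x+160],None,fx=2.5,fy=2.5,interpolation=2)
    for yy in(.075,.150):
        t=np.linspace(0,6.283,40); c=np.c_[.037+.026*np.cos(t),yy+.026*np.sin(t),np.full(40,.095)]
        q=((proj(n,rz(c,a)+[*H,0])-[x,y])*2.5).astype(np.int32); cv2.polylines(im,[q],True,(0,0,255),1)
    q=((proj(n,rz([[-.019,0,.188],[-.019,.211,.188],[-.001,.211,.188],[-.001,0,.188]],a)+[*H,0])-[x,y])*2.5).astype(np.int32); cv2.polylines(im,[q],True,(255,0,0),1)
    ims.append(im)
cv2.imwrite("pics/c3.png",np.hstack(ims))
print(cur(),status.get_obs()["time"])
E
python3 pk.py
```

```text
pocket0 scene [(array([407.7, 256.2]), 0.98), (array([400.6, 277.1]), 0.78)]
pocket0 top []
pocket1 scene [(array([407.7, 256.2]), 0.98), (array([400.6, 277.1]), 0.78)]
pocket1 top []
door_hinge scene [(array([429.7, 226.6]), 0.87)]
door_hinge top [(array([432.3, 198.6]), 0.92)]
handle_grip scene [(array([441.5, 258.7]), 0.79), (array([394.2, 229.7]), 0.68), (array([290. , 251.4]), 0.43)]
handle_grip top [(array([493.3, 261.1]), 0.86)]
pocket0 [0.5601 0.0761 0.045 ] [405.0939 258.5791] [418.2028 239.781 ]
pocket1 [0.488  0.0556 0.045 ] [398.2459 278.495 ] [425.2448 269.2234]
handle_grip [ 0.4727 -0.0444  0.157 ] [442.6284 257.8516] [491.652  258.6185]
door_hinge [0.6424 0.061  0.1   ] [428.0902 225.0021] [432.7243 198.2452]
pocket0 [0.5579 0.0738 0.045 ] [405.5056 259.409 ] [419.1311 240.798 ]
pocket1 [0.4865 0.0509 0.045 ] [399.7785 279.6479] [427.3801 270.2823]
handle_grip [ 0.4746 -0.0495  0.157 ] [445.4342 258.2788] [494.4173 258.3425]
door_hinge [0.6406 0.0615 0.1   ] [427.5743 225.287 ] [432.458  198.8118]
[np.float64(0.470170052984675), np.float64(0.3536930372414219), np.float64(0.22556716068585958), np.float64(-1.0309589114476423)] 9.7
```

View pics/c3.png

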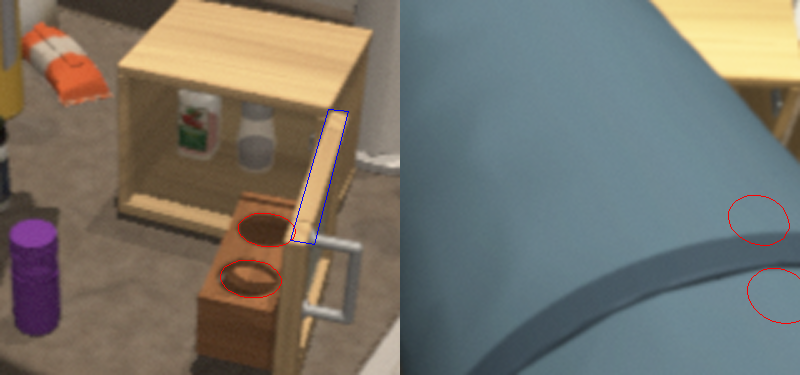

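The scene crop shows the open door with holes at (250,278) and (265,228), close to the predicted ellipses; the arm hides the top view. I'll grip the red jar, then look again with the arm out of the way.

```bash
python3 - <<'E'
from plan import *
rows([(.4655,.352,.16,-1.03,2,.8),(.4655,.352,.071,-1.03,4,.8)])
print([onz("scene",p,.045) for p in((407.7,256.2),(400.6,277.1))],tri((441.5,258.7),(493.3,261.1)),tri((429.7,226.6),(432.3,198.6)))
E
```

```text
[{"ax":0,"ay":0,"az":-0.0002,"dx":-0.005,"dy":-0.001,"dz":0.066,"hand":0.8}, {"ax":0,"ay":0,"az":-0.0001,"dx":-0.005,"dy":-0.001,"dz":0.065,"hand":0.8}, {"ax":0,"ay":0,"az":-0.0,"dx":0.0,"dy":0.0,"dz":0.045,"hand":0.8}, {"ax":0,"ay":0,"az":-0.0,"dx":0.0,"dy":0.0,"dz":0.044,"hand":0.8}, {"ax":0,"ay":0,"az":-0.0,"dx":0.0,"dy":0.0,"dz":0.045,"hand":0.8}, {"ax":0,"ay":0,"az":-0.0,"dx":0.0,"dy":0.0,"dz":0.044,"hand":0.8}]
end [ 0.4654  0.352   0.0711 -1.03  ] cur [ 0.4702  0.3537  0.2256 -1.031 ]
[array([0.57169036, 0.07519814, 0.045     ]), array([0.49514243, 0.0535019 , 0.045     ])] (array([ 0.46482521, -0.04545613,  0.16092884]), np.float64(0.0009771425210334502)) (array([0.64942109, 0.05981836, 0.09123308]), np.float64(0.0014203064224044483))
```

step_arm([
  {"ax": 0, "ay": 0, "az": 0, "dx": -0.005, "dy": -0.001, "dz": 0.066, "hand": 0.8},
  {"ax": 0, "ay": 0, "az": 0, "dx": -0.005, "dy": -0.001, "dz": 0.065, "hand": 0.8},
  {"ax": 0, "ay": 0, "az": 0, "dx": 0, "dy": 0, "dz": 0.045, "hand": 0.8},
  {"ax": 0, "ay": 0, "az": 0, "dx": 0, "dy": 0, "dz": 0.044, "hand": 0.8},
  {"ax": 0, "ay": 0, "az": 0, "dx": 0, "dy": 0, "dz": 0.045, "hand": 0.8},
  {"ax": 0, "ay": 0, "az": 0, "dx": 0, "dy": 0, "dz": 0.044, "hand": 0.8},
  {"ax": 0, "ay": 0, "az": 0, "dx": 0, "dy": 0, "dz": 0, "hand": 0.8},
])

```text
time: 10.4
tool_pos: [0.463, 0.3511, 0.0678]
tool_rot: [3.027, 0.838, -0.01]
contact_force: [0.2, -0.7, -0.0]
width: 0.075
grasp_force: 0.0
```

step_arm([
  {"ax": 0, "ay": 0, "az": 0, "dx": 0, "dy": 0, "dz": 0, "hand": 0.3},
  {"ax": 0, "ay": 0, "az": 0, "dx": 0, "dy": 0, "dz": 0, "hand": 0.3},
  {"ax": 0, "ay": 0, "az": 0, "dx": 0, "dy": 0, "dz": 0, "hand": 0.3},
  {"ax": 0, "ay": 0, "az": 0, "dx": 0, "dy": 0, "dz": 0, "hand": 0.3},
  {"ax": 0, "ay": 0, "az": 0, "dx": 0, "dy": 0, "dz": 0, "hand": 0.3},
  {"ax": 0, "ay": 0, "az": 0, "dx": 0, "dy": 0, "dz": 0, "hand": 0.3},
], force=20)

```text
time: 11.0
tool_pos: [0.4656, 0.3529, 0.0717]
tool_rot: [-3.027, -0.839, -0.002]
contact_force: [-1.1, -0.3, 2.8]
width: 0.0401
grasp_force: 20.0
```

step_arm([
  {"ax": 0, "ay": 0, "az": 0, "dx": 0, "dy": 0, "dz": -0.05, "hand": 0.3},
  {"ax": 0, "ay": 0, "az": 0, "dx": 0, "dy": 0, "dz": -0.1, "hand": 0.3},
  {"ax": 0, "ay": 0, "az": 0, "dx": 0, "dy": 0, "dz": -0.1, "hand": 0.3},
  {"ax": 0, "ay": 0, "az": 0, "dx": -0.005, "dy": -0.07, "dz": -0.01, "hand": 0.3},
  {"ax": 0, "ay": 0, "az": 0, "dx": -0.005, "dy": -0.08, "dz": 0, "hand": 0.3},
  {"ax": 0, "ay": 0, "az": 0, "dx": -0.005, "dy": -0.08, "dz": 0, "hand": 0.3},
  {"ax": 0, "ay": 0, "az": 0, "dx": -0.005, "dy": -0.08, "dz": 0, "hand": 0.3},
  {"ax": 0, "ay": 0, "az": 0, "dx": -0.005, "dy": -0.06, "dz": 0, "hand": 0.3},
])

```text
time: 11.8
tool_pos: [0.3574, 0.5063, 0.2005]
tool_rot: [3.027, 0.84, -0.001]
contact_force: [0.8, 0.9, -0.8]
width: 0.0401
grasp_force: 20.0
```

step_arm([
  {"ax": 0, "ay": 0, "az": 0, "dx": 0, "dy": 0, "dz": 0, "hand": 0.3},
  {"ax": 0, "ay": 0, "az": 0, "dx": 0, "dy": 0, "dz": 0, "hand": 0.3},
])

```text
time: 12.0
tool_pos: [0.3588, 0.5048, 0.2004]
tool_rot: [3.026, 0.84, -0.001]
contact_force: [0.6, -0.6, -1.3]
width: 0.0404
grasp_force: 20.0
```

```bash
cat > pk2.py <<'E'
from plan import *
np.set_printoptions(precision=4,suppress=True)
c=cur(); print(np.round(c,4),status.get_obs()["time"],status.get_obs()["width"])
for n in("scene","top"): save(n,f"{n}4.png")
for q in("pocket0","pocket1","door_hinge","handle_grip","red_jar","dark_jar"):
  for n in("scene","top"): print(q,n,[(np.round(d["centre"],1),round(d["confidence"],2)) for d in landmark_of(n,q)])
for q in("red_jar",):
  for n in("scene","top"):
    for d in masks_of(n,q): ys,xs=np.nonzero(d["mask"]); print(q,n,d["confidence"],xs.min(),ys.min(),xs.max()+1,ys.max()+1)
for n in("scene","top"): print("expected red",bounds(n,cyl(*c[:2],c[2]-.071,.02,.105)),proj(n,[*c[:2],c[2]-.071]))
H=(.6415,.0612);a=1.865
ims=[]
for n,x,y in(("scene",370,210),("top",380,170)):
    s=6;im=cv2.resize(cv2.imread(f"pics/{n}4.png")[y:y+85,x:x+65],None,fx=s,fy=s,interpolation=2)
    for yy in(.075,.150):
        t=np.linspace(0,6.283,40); k=np.c_[.037+.026*np.cos(t),yy+.026*np.sin(t),np.full(40,.095)]
        q=((proj(n,rz(k,a)+[*H,0])-[x,y])*s).astype(np.int32); cv2.polylines(im,[q],True,(0,0,255),1)
    ims.append(im)
cv2.imwrite("pics/c4.png",np.hstack(ims))
E
python3 pk2.py
```

```text
[ 0.3588  0.5048  0.2004 -1.029 ] 12.0 0.040350715861011806
pocket0 scene [(array([406.5, 258.7]), 0.88), (array([398.5, 277.3]), 0.87)]
pocket0 top [(array([419.2, 240.2]), 0.66), (array([421.9, 272.3]), 0.65)]
pocket1 scene [(array([406.5, 258.7]), 0.88), (array([398.5, 277.3]), 0.87)]
pocket1 top [(array([419.2, 240.2]), 0.66), (array([421.9, 272.3]), 0.65)]
door_hinge scene [(array([428.9, 223.4]), 0.97)]
door_hinge top [(array([429.3, 199.3]), 0.87)]
handle_grip scene [(array([440.9, 258.1]), 0.56), (array([207.8, 211.4]), 0.37)]
handle_grip top []
red_jar scene [(array([207.4, 211.9]), 0.84), (array([396.3, 231.7]), 0.65)]
red_jar top []
dark_jar scene [(array([292.5, 230.4]), 0.82), (array([241.1, 206.9]), 0.64), (array([314.4, 275.1]), 0.63)]
dark_jar top [(array([277.8, 225.8]), 0.85), (array([332.8, 286.3]), 0.58), (array([421.9, 273.3]), 0.35)]
red_jar scene 0.7 197 172 220 217
red_jar scene 0.52 286 195 305 236
expected red [195.9387 170.7181 219.6998 217.0794] [[211.4103 212.6017]]
expected red [173.0012 219.5426 208.4176 268.0628] [[198.0278 258.9455]]
```

View pics/c4.png

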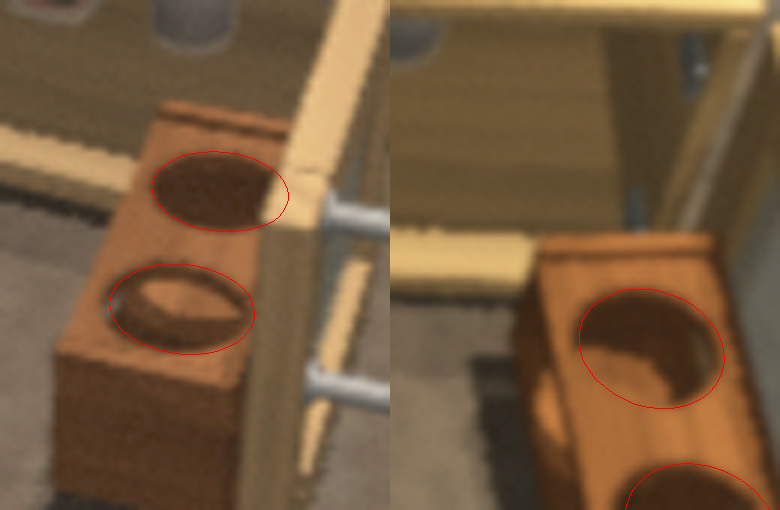

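Both views fit to about 1 mm: hole rims in the scene half at (180,308) and (215,190), in the top half at (650,348). This gives pocket0 ≈ (0.559, 0.076) and pocket1 ≈ (0.487, 0.054). The red jar sits centred in the hand.

```bash
python3 - <<'E'
from plan import *
rows([(.559,.0759,.2,.294,16,.3)])
E
```

```text
[{"ax":0,"ay":0,"az":-0.0263,"dx":-0.006,"dy":0.059,"dz":0.0,"hand":0.3}, {"ax":0,"ay":0,"az":-0.0264,"dx":-0.011,"dy":0.058,"dz":0.0,"hand":0.3}, {"ax":0,"ay":0,"az":-0.0263,"dx":-0.016,"dy":0.057,"dz":0.0,"hand":0.3}, {"ax":0,"ay":0,"az":-0.0264,"dx":-0.02,"dy":0.055,"dz":0.0,"hand":0.3}, {"ax":0,"ay":0,"az":-0.0263,"dx":-0.025,"dy":0.054,"dz":0.001,"hand":0.3}, {"ax":0,"ay":0,"az":-0.0264,"dx":-0.03,"dy":0.051,"dz":-0.0,"hand":0.3}, {"ax":0,"ay":0,"az":-0.0263,"dx":-0.033,"dy":0.049,"dz":-0.0,"hand":0.3}, {"ax":0,"ay":0,"az":-0.0264,"dx":-0.038,"dy":0.046,"dz":-0.0,"hand":0.3}]
[{"ax":0,"ay":0,"az":-0.0263,"dx":-0.041,"dy":0.043,"dz":0.0,"hand":0.3}, {"ax":0,"ay":0,"az":-0.0264,"dx":-0.044,"dy":0.039,"dz":0.0,"hand":0.3}, {"ax":0,"ay":0,"az":-0.0263,"dx":-0.048,"dy":0.035,"dz":0.0,"hand":0.3}, {"ax":0,"ay":0,"az":-0.0263,"dx":-0.05,"dy":0.031,"dz":0.0,"hand":0.3}, {"ax":0,"ay":0,"az":-0.0264,"dx":-0.052,"dy":0.027,"dz":0.001,"hand":0.3}, {"ax":0,"ay":0,"az":-0.0263,"dx":-0.055,"dy":0.023,"dz":-0.0,"hand":0.3}, {"ax":0,"ay":0,"az":-0.0264,"dx":-0.057,"dy":0.017,"dz":-0.0,"hand":0.3}, {"ax":0,"ay":0,"az":-0.0263,"dx":-0.057,"dy":0.014,"dz":-0.0,"hand":0.3}]
end [0.5591 0.0761 0.2    0.2939] cur [ 0.3592  0.5049  0.201  -1.0303]
```

step_arm([
  {"ax": 0, "ay": 0, "az": -0.0263, "dx": -0.006, "dy": 0.059, "dz": 0.0, "hand": 0.3},
  {"ax": 0, "ay": 0, "az": -0.0264, "dx": -0.011, "dy": 0.058, "dz": 0.0, "hand": 0.3},
  {"ax": 0, "ay": 0, "az": -0.0263, "dx": -0.016, "dy": 0.057, "dz": 0.0, "hand": 0.3},
  {"ax": 0, "ay": 0, "az": -0.0264, "dx": -0.02, "dy": 0.055, "dz": 0.0, "hand": 0.3},
  {"ax": 0, "ay": 0, "az": -0.0263, "dx": -0.025, "dy": 0.054, "dz": 0.001, "hand": 0.3},
  {"ax": 0, "ay": 0, "az": -0.0264, "dx": -0.03, "dy": 0.051, "dz": 0, "hand": 0.3},
  {"ax": 0, "ay": 0, "az": -0.0263, "dx": -0.033, "dy": 0.049, "dz": 0, "hand": 0.3},
  {"ax": 0, "ay": 0, "az": -0.0264, "dx": -0.038, "dy": 0.046, "dz": 0, "hand": 0.3},
])

```text
time: 13.6
tool_pos: [0.4595, 0.2892, 0.2007]
tool_rot: [2.587, 1.782, 0.001]
contact_force: [0.1, -0.5, -0.9]
width: 0.0402
grasp_force: 20.0
```

step_arm([
  {"ax": 0, "ay": 0, "az": -0.0263, "dx": -0.041, "dy": 0.043, "dz": 0.0, "hand": 0.3},
  {"ax": 0, "ay": 0, "az": -0.0264, "dx": -0.044, "dy": 0.039, "dz": 0.0, "hand": 0.3},
  {"ax": 0, "ay": 0, "az": -0.0263, "dx": -0.048, "dy": 0.035, "dz": 0.0, "hand": 0.3},
  {"ax": 0, "ay": 0, "az": -0.0263, "dx": -0.05, "dy": 0.031, "dz": 0.0, "hand": 0.3},
  {"ax": 0, "ay": 0, "az": -0.0264, "dx": -0.052, "dy": 0.027, "dz": 0.001, "hand": 0.3},
  {"ax": 0, "ay": 0, "az": -0.0263, "dx": -0.055, "dy": 0.023, "dz": 0, "hand": 0.3},
  {"ax": 0, "ay": 0, "az": -0.0264, "dx": -0.057, "dy": 0.017, "dz": 0, "hand": 0.3},
  {"ax": 0, "ay": 0, "az": -0.0263, "dx": -0.057, "dy": 0.014, "dz": 0, "hand": 0.3},
])

```text
time: 14.4
tool_pos: [0.5595, 0.0749, 0.2001]
tool_rot: [1.868, 2.526, 0.0]
contact_force: [0.1, 0.5, -1.4]
width: 0.04
grasp_force: 20.0
```

step_arm([
  {"ax": 0, "ay": 0, "az": 0, "dx": 0, "dy": 0, "dz": 0.02, "hand": 0.3},
  {"ax": 0, "ay": 0, "az": 0, "dx": 0, "dy": 0, "dz": 0, "hand": 0.3},
  {"ax": 0, "ay": 0, "az": 0, "dx": 0, "dy": 0, "dz": 0, "hand": 0.3},
])

```text
time: 14.7
tool_pos: [0.5584, 0.0768, 0.1894]
tool_rot: [-1.871, -2.522, 0.001]
contact_force: [0.2, -1.0, -1.8]
width: 0.04
grasp_force: 20.0
```

```bash
python3 - <<'E'
from plan import *
np.set_printoptions(precision=4,suppress=True)
o=status.get_obs(); c=cur(); print(o["time"],np.round(c,4),o["contact_force"])
optics.read_camera("scene")
for q in("red_jar",):
    for d in masks_of("scene",q): ys,xs=np.nonzero(d["mask"]); print(q,d["confidence"],xs.min(),ys.min(),xs.max()+1,ys.max()+1)
print(bounds("scene",cyl(*c[:2],c[2]-.0715,.02,.105)))
print([(np.round(d["centre"],1),round(d["confidence"],2)) for d in landmark_of("scene","pocket0")])
rows([(.559,.0759,.15,.294,3,.3)])
E
```

```text
14.7 [0.5584 0.0768 0.1894 0.2941] [ 0.2056 -1.0016 -1.7524]
red_jar 0.83 399 192 419 238
red_jar 0.34 378 195 445 313
[397.6079 189.2773 418.8787 238.7003]
[(array([409.2, 256.8]), 0.83), (array([395.8, 276.6]), 0.59)]
[{"ax":0,"ay":0,"az":0.0001,"dx":-0.001,"dy":-0.0,"dz":0.027,"hand":0.3}, {"ax":0,"ay":0,"az":0.0001,"dx":-0.0,"dy":-0.0,"dz":0.027,"hand":0.3}, {"ax":0,"ay":0,"az":0.0001,"dx":-0.001,"dy":-0.0,"dz":0.026,"hand":0.3}]
end [0.5592 0.076  0.1502 0.294 ] cur [0.5589 0.0769 0.1902 0.295 ]
```

Good alignment; descend gently with force checks.

step_arm([
  {"ax": 0, "ay": 0, "az": 0, "dx": 0, "dy": 0, "dz": 0.027, "hand": 0.3},
  {"ax": 0, "ay": 0, "az": 0, "dx": 0, "dy": 0, "dz": 0.027, "hand": 0.3},
  {"ax": 0, "ay": 0, "az": 0, "dx": 0, "dy": 0, "dz": 0.026, "hand": 0.3},
  {"ax": 0, "ay": 0, "az": 0, "dx": 0, "dy": 0, "dz": 0, "hand": 0.3},
  {"ax": 0, "ay": 0, "az": 0, "dx": 0, "dy": 0, "dz": 0, "hand": 0.3},
])

```text
time: 15.35
tool_pos: [0.5587, 0.0761, 0.1491]
tool_rot: [-1.872, -2.522, 0.001]
contact_force: [0.4, -0.3, -1.2]
width: 0.0398
grasp_force: 20.0
```

step_arm([
  {"ax": 0, "ay": 0, "az": 0, "dx": 0, "dy": 0, "dz": 0.02, "hand": 0.3},
  {"ax": 0, "ay": 0, "az": 0, "dx": 0, "dy": 0, "dz": 0.02, "hand": 0.3},
  {"ax": 0, "ay": 0, "az": 0, "dx": 0, "dy": 0, "dz": 0.016, "hand": 0.3},
  {"ax": 0, "ay": 0, "az": 0, "dx": 0, "dy": 0, "dz": 0.006, "hand": 0.3},
  {"ax": 0, "ay": 0, "az": 0, "dx": 0, "dy": 0, "dz": 0.004, "hand": 0.3},
  {"ax": 0, "ay": 0, "az": 0, "dx": 0, "dy": 0, "dz": 0, "hand": 0.3},
])

```text
time: 15.95
tool_pos: [0.5593, 0.076, 0.1171]
tool_rot: [1.872, 2.522, 0.0]
contact_force: [-0.6, 0.1, -1.0]
width: 0.04
grasp_force: 20.0
```

step_arm([
  {"ax": 0, "ay": 0, "az": 0, "dx": 0, "dy": 0, "dz": 0.002, "hand": 0.3},
  {"ax": 0, "ay": 0, "az": 0, "dx": 0, "dy": 0, "dz": 0.002, "hand": 0.3},
  {"ax": 0, "ay": 0, "az": 0, "dx": 0, "dy": 0, "dz": 0, "hand": 0.3},
])

```text
time: 16.25
tool_pos: [0.5598, 0.0759, 0.1166]
tool_rot: [1.871, 2.522, 0.001]
contact_force: [-3.9, -0.2, 7.1]
width: 0.04
grasp_force: 20.0
```

step_arm([
  {"ax": 0, "ay": 0, "az": 0, "dx": 0, "dy": 0, "dz": 0, "hand": 0.6},
  {"ax": 0, "ay": 0, "az": 0, "dx": 0, "dy": 0, "dz": 0, "hand": 0.6},
  {"ax": 0, "ay": 0, "az": 0, "dx": 0, "dy": 0, "dz": 0, "hand": 0.6},
  {"ax": 0, "ay": 0, "az": 0, "dx": 0, "dy": 0, "dz": -0.02, "hand": 0.6},
  {"ax": 0, "ay": 0, "az": 0, "dx": 0, "dy": 0, "dz": -0.08, "hand": 0.6},
  {"ax": 0, "ay": 0, "az": 0, "dx": 0, "dy": 0, "dz": -0.1, "hand": 0.6},
  {"ax": 0, "ay": 0, "az": 0, "dx": 0, "dy": 0, "dz": -0.02, "hand": 0.6},
])

```text
time: 16.95
tool_pos: [0.5625, 0.0759, 0.2325]
tool_rot: [1.866, 2.515, 0.01]
contact_force: [1.0, -0.1, 1.5]
width: 0.0566
grasp_force: 0.0
```

```bash
python3 - <<'E'
from plan import *
np.set_printoptions(precision=4,suppress=True)
print(status.get_obs()["time"])
optics.read_camera("scene")
for d in masks_of("scene","red_jar"): ys,xs=np.nonzero(d["mask"]); print(d["confidence"],xs.min(),ys.min(),xs.max()+1,ys.max()+1)
print(bounds("scene",cyl(.559,.0759,.045,.02,.105)), bounds("scene",cyl(.554,.404,0,.022,.105)))
for d in masks_of("scene","dark_jar"): ys,xs=np.nonzero(d["mask"]); print("dark",d["confidence"],xs.min(),ys.min(),xs.max()+1,ys.max()+1)
rows([(.554,.404,.225,-1.03,14,.85)])
E
```

```text
16.95
0.76 398 218 418 264
[396.4032 216.9764 416.8554 264.2348] [285.9935 194.4188 304.4781 235.818 ]
dark 0.96 286 195 305 236
dark 0.82 303 238 326 284
[{"ax":0,"ay":0,"az":0.0301,"dx":0.045,"dy":0.013,"dz":0.0,"hand":0.85}, {"ax":0,"ay":0,"az":0.0301,"dx":0.046,"dy":0.008,"dz":0.0,"hand":0.85}, {"ax":0,"ay":0,"az":0.0301,"dx":0.047,"dy":0.004,"dz":0.0,"hand":0.85}, {"ax":0,"ay":0,"az":0.0301,"dx":0.047,"dy":0.0,"dz":0.0,"hand":0.85}, {"ax":0,"ay":0,"az":0.0301,"dx":0.046,"dy":-0.004,"dz":0.0,"hand":0.85}, {"ax":0,"ay":0,"az":0.0301,"dx":0.046,"dy":-0.01,"dz":0.001,"hand":0.85}, {"ax":0,"ay":0,"az":0.0301,"dx":0.045,"dy":-0.013,"dz":-0.0,"hand":0.85}, {"ax":0,"ay":0,"az":0.0301,"dx":0.044,"dy":-0.018,"dz":-0.0,"hand":0.85}]
[{"ax":0,"ay":0,"az":0.0301,"dx":0.041,"dy":-0.021,"dz":-0.0,"hand":0.85}, {"ax":0,"ay":0,"az":0.0301,"dx":0.04,"dy":-0.026,"dz":-0.0,"hand":0.85}, {"ax":0,"ay":0,"az":0.0301,"dx":0.036,"dy":-0.029,"dz":-0.0,"hand":0.85}, {"ax":0,"ay":0,"az":0.0301,"dx":0.034,"dy":-0.032,"dz":0.0,"hand":0.85}, {"ax":0,"ay":0,"az":0.0301,"dx":0.031,"dy":-0.035,"dz":0.0,"hand":0.85}, {"ax":0,"ay":0,"az":0.0301,"dx":0.027,"dy":-0.039,"dz":0.0,"hand":0.85}]
end [ 0.5538  0.4041  0.2251 -1.0299] cur [0.5594 0.076  0.2256 0.294 ]
```

step_arm([
  {"ax": 0, "ay": 0, "az": 0.0301, "dx": 0.045, "dy": 0.013, "dz": 0.0, "hand": 0.85},
  {"ax": 0, "ay": 0, "az": 0.0301, "dx": 0.046, "dy": 0.008, "dz": 0.0, "hand": 0.85},
  {"ax": 0, "ay": 0, "az": 0.0301, "dx": 0.047, "dy": 0.004, "dz": 0.0, "hand": 0.85},
  {"ax": 0, "ay": 0, "az": 0.0301, "dx": 0.047, "dy": 0.0, "dz": 0.0, "hand": 0.85},
  {"ax": 0, "ay": 0, "az": 0.0301, "dx": 0.046, "dy": -0.004, "dz": 0.0, "hand": 0.85},
  {"ax": 0, "ay": 0, "az": 0.0301, "dx": 0.046, "dy": -0.01, "dz": 0.001, "hand": 0.85},
  {"ax": 0, "ay": 0, "az": 0.0301, "dx": 0.045, "dy": -0.013, "dz": 0, "hand": 0.85},
  {"ax": 0, "ay": 0, "az": 0.0301, "dx": 0.044, "dy": -0.018, "dz": 0, "hand": 0.85},
])

```text
time: 17.9
tool_pos: [0.5544, 0.2642, 0.2213]
tool_rot: [-2.674, -1.647, 0.008]
contact_force: [1.0, -0.6, -0.8]
width: 0.0793
grasp_force: 0.0
```

step_arm([
  {"ax": 0, "ay": 0, "az": 0.0301, "dx": 0.041, "dy": -0.021, "dz": 0, "hand": 0.85},
  {"ax": 0, "ay": 0, "az": 0.0301, "dx": 0.04, "dy": -0.026, "dz": 0, "hand": 0.85},
  {"ax": 0, "ay": 0, "az": 0.0301, "dx": 0.036, "dy": -0.029, "dz": 0, "hand": 0.85},
  {"ax": 0, "ay": 0, "az": 0.0301, "dx": 0.034, "dy": -0.032, "dz": 0.0, "hand": 0.85},
  {"ax": 0, "ay": 0, "az": 0.0301, "dx": 0.031, "dy": -0.035, "dz": 0.0, "hand": 0.85},
  {"ax": 0, "ay": 0, "az": 0.0301, "dx": 0.027, "dy": -0.039, "dz": 0.0, "hand": 0.85},
  {"ax": 0, "ay": 0, "az": 0, "dx": 0, "dy": 0, "dz": 0, "hand": 0.85},
  {"ax": 0, "ay": 0, "az": 0, "dx": 0, "dy": 0, "dz": 0, "hand": 0.85},
])

```text
time: 18.7
tool_pos: [0.5526, 0.4035, 0.2219]
tool_rot: [3.025, 0.842, -0.006]
contact_force: [0.1, -1.2, 0.5]
width: 0.0799
grasp_force: 0.0
```

step_arm([
  {"ax": 0, "ay": 0, "az": 0, "dx": 0, "dy": 0, "dz": 0.06, "hand": 0.85},
  {"ax": 0, "ay": 0, "az": 0, "dx": 0, "dy": 0, "dz": 0.07, "hand": 0.85},
  {"ax": 0, "ay": 0, "az": 0, "dx": 0, "dy": 0, "dz": 0.06, "hand": 0.85},
  {"ax": 0, "ay": 0, "az": 0, "dx": 0, "dy": 0, "dz": 0.06, "hand": 0.85},
  {"ax": 0, "ay": 0, "az": 0, "dx": 0, "dy": 0, "dz": 0.036, "hand": 0.85},
  {"ax": 0, "ay": 0, "az": 0, "dx": 0, "dy": 0, "dz": 0.02, "hand": 0.85},
  {"ax": 0, "ay": 0, "az": 0, "dx": 0, "dy": 0, "dz": 0, "hand": 0.85},
])

```text
time: 19.4
tool_pos: [0.553, 0.4032, 0.0701]
tool_rot: [3.027, 0.839, -0.004]
contact_force: [0.5, -1.2, 0.8]
width: 0.0799
grasp_force: 0.0
```

step_arm([
  {"ax": 0, "ay": 0, "az": 0, "dx": 0, "dy": 0, "dz": 0, "hand": 0.3},
  {"ax": 0, "ay": 0, "az": 0, "dx": 0, "dy": 0, "dz": 0, "hand": 0.3},
  {"ax": 0, "ay": 0, "az": 0, "dx": 0, "dy": 0, "dz": 0, "hand": 0.3},
  {"ax": 0, "ay": 0, "az": 0, "dx": 0, "dy": 0, "dz": 0, "hand": 0.3},
  {"ax": 0, "ay": 0, "az": 0, "dx": 0, "dy": 0, "dz": 0, "hand": 0.3},
  {"ax": 0, "ay": 0, "az": 0, "dx": 0, "dy": 0, "dz": 0, "hand": 0.3},
], force=20)

```text
time: 20.0
tool_pos: [0.5539, 0.4043, 0.072]
tool_rot: [-3.027, -0.839, -0.001]
contact_force: [0.6, -0.8, 1.9]
width: 0.0437
grasp_force: 20.0
```

step_arm([
  {"ax": 0, "ay": 0, "az": 0, "dx": 0, "dy": 0, "dz": -0.05, "hand": 0.3},
  {"ax": 0, "ay": 0, "az": 0, "dx": 0, "dy": 0, "dz": -0.1, "hand": 0.3},
  {"ax": 0, "ay": 0, "az": 0, "dx": 0, "dy": 0, "dz": -0.1, "hand": 0.3},
  {"ax": 0, "ay": 0, "az": 0, "dx": 0, "dy": 0, "dz": -0.006, "hand": 0.3},
  {"ax": 0, "ay": 0, "az": 0, "dx": 0, "dy": 0, "dz": 0, "hand": 0.3},
])

```text
time: 20.5
tool_pos: [0.5544, 0.4045, 0.2015]
tool_rot: [-3.027, -0.839, -0.005]
contact_force: [-0.2, -0.2, -2.1]
width: 0.044
grasp_force: 20.0
```

```bash
python3 - <<'E'
from plan import *
np.set_printoptions(precision=4,suppress=True)
o=status.get_obs();c=cur();print(o["time"],o["width"])
for n in("scene","top"): optics.read_camera(n)
for n in("scene","top"):
  for d in masks_of(n,"dark_jar"): ys,xs=np.nonzero(d["mask"]); print(n,d["confidence"],xs.min(),ys.min(),xs.max()+1,ys.max()+1)
  print(bounds(n,cyl(*c[:2],c[2]-.072,.022,.105)))
rows([(.4872,.0541,.2,.294,15,.3)])
E
```

```text
20.5 0.04403922976266905
scene 0.75 283 151 303 195
scene 0.56 304 239 325 284
[282.4358 150.5573 302.0605 194.7536]
[260.9332 151.204  285.6405 200.1606]
[{"ax":0,"ay":0,"az":-0.0281,"dx":-0.031,"dy":0.035,"dz":-0.0,"hand":0.3}, {"ax":0,"ay":0,"az":-0.0281,"dx":-0.035,"dy":0.033,"dz":-0.001,"hand":0.3}, {"ax":0,"ay":0,"az":-0.0281,"dx":-0.037,"dy":0.029,"dz":-0.0,"hand":0.3}, {"ax":0,"ay":0,"az":-0.0281,"dx":-0.04,"dy":0.026,"dz":-0.001,"hand":0.3}, {"ax":0,"ay":0,"az":-0.0281,"dx":-0.041,"dy":0.023,"dz":-0.0,"hand":0.3}, {"ax":0,"ay":0,"az":-0.0281,"dx":-0.044,"dy":0.018,"dz":-0.001,"hand":0.3}, {"ax":0,"ay":0,"az":-0.0281,"dx":-0.045,"dy":0.015,"dz":-0.0,"hand":0.3}, {"ax":0,"ay":0,"az":-0.0281,"dx":-0.046,"dy":0.011,"dz":-0.001,"hand":0.3}]
[{"ax":0,"ay":0,"az":-0.0281,"dx":-0.047,"dy":0.006,"dz":-0.0,"hand":0.3}, {"ax":0,"ay":0,"az":-0.0281,"dx":-0.047,"dy":0.003,"dz":-0.001,"hand":0.3}, {"ax":0,"ay":0,"az":-0.0281,"dx":-0.048,"dy":-0.002,"dz":-0.0,"hand":0.3}, {"ax":0,"ay":0,"az":-0.0281,"dx":-0.047,"dy":-0.006,"dz":-0.001,"hand":0.3}, {"ax":0,"ay":0,"az":-0.028,"dx":-0.046,"dy":-0.01,"dz":-0.0,"hand":0.3}, {"ax":0,"ay":0,"az":-0.0281,"dx":-0.045,"dy":-0.014,"dz":-0.001,"hand":0.3}, {"ax":0,"ay":0,"az":-0.0281,"dx":-0.044,"dy":-0.018,"dz":-0.0,"hand":0.3}]
end [0.4872 0.0542 0.1999 0.2939] cur [ 0.5523  0.4034  0.1964 -1.03  ]
```

step_arm([
  {"ax": 0, "ay": 0, "az": -0.0281, "dx": -0.031, "dy": 0.035, "dz": 0, "hand": 0.3},
  {"ax": 0, "ay": 0, "az": -0.0281, "dx": -0.035, "dy": 0.033, "dz": 0, "hand": 0.3},
  {"ax": 0, "ay": 0, "az": -0.0281, "dx": -0.037, "dy": 0.029, "dz": 0, "hand": 0.3},
  {"ax": 0, "ay": 0, "az": -0.0281, "dx": -0.04, "dy": 0.026, "dz": 0, "hand": 0.3},
  {"ax": 0, "ay": 0, "az": -0.0281, "dx": -0.041, "dy": 0.023, "dz": 0, "hand": 0.3},
  {"ax": 0, "ay": 0, "az": -0.0281, "dx": -0.044, "dy": 0.018, "dz": 0, "hand": 0.3},
  {"ax": 0, "ay": 0, "az": -0.0281, "dx": -0.045, "dy": 0.015, "dz": 0, "hand": 0.3},
  {"ax": 0, "ay": 0, "az": -0.0281, "dx": -0.046, "dy": 0.011, "dz": 0, "hand": 0.3},
])

```text
time: 21.5
tool_pos: [0.5178, 0.2167, 0.1975]
tool_rot: [-2.546, -1.838, 0.005]
contact_force: [1.0, -0.1, -0.5]
width: 0.0437
grasp_force: 20.0
```

step_arm([
  {"ax": 0, "ay": 0, "az": -0.0281, "dx": -0.047, "dy": 0.006, "dz": 0, "hand": 0.3},
  {"ax": 0, "ay": 0, "az": -0.0281, "dx": -0.047, "dy": 0.003, "dz": 0, "hand": 0.3},
  {"ax": 0, "ay": 0, "az": -0.0281, "dx": -0.048, "dy": -0.002, "dz": 0, "hand": 0.3},
  {"ax": 0, "ay": 0, "az": -0.0281, "dx": -0.047, "dy": -0.006, "dz": 0, "hand": 0.3},
  {"ax": 0, "ay": 0, "az": -0.028, "dx": -0.046, "dy": -0.01, "dz": 0, "hand": 0.3},
  {"ax": 0, "ay": 0, "az": -0.0281, "dx": -0.045, "dy": -0.014, "dz": 0, "hand": 0.3},
  {"ax": 0, "ay": 0, "az": -0.0281, "dx": -0.044, "dy": -0.018, "dz": 0, "hand": 0.3},
])

```text
time: 22.2
tool_pos: [0.4872, 0.0541, 0.1977]
tool_rot: [-1.866, -2.524, 0.003]
contact_force: [0.0, -0.4, -1.2]
width: 0.0434
grasp_force: 20.0
```

step_arm([
  {"ax": 0, "ay": 0, "az": 0, "dx": 0, "dy": 0, "dz": 0.02, "hand": 0.3},
  {"ax": 0, "ay": 0, "az": 0, "dx": 0, "dy": 0, "dz": 0, "hand": 0.3},
  {"ax": 0, "ay": 0, "az": 0, "dx": 0, "dy": 0, "dz": 0, "hand": 0.3},
  {"ax": 0, "ay": 0, "az": 0, "dx": 0, "dy": 0, "dz": 0, "hand": 0.3},
])

```text
time: 22.6
tool_pos: [0.4884, 0.0557, 0.1891]
tool_rot: [-1.871, -2.523, 0.0]
contact_force: [-0.3, 0.0, -1.1]
width: 0.0439
grasp_force: 20.0
```

```bash
python3 - <<'E'
from plan import *
np.set_printoptions(precision=4,suppress=True)
o=status.get_obs();c=cur();print(o["time"],o["width"],np.round(c,4))
for n in("scene","top"): save(n,f"{n}5.png")
print(np.round(cur(),4))
for q in("dark_jar","red_jar"):
  for d in masks_of("scene",q): ys,xs=np.nonzero(d["mask"]); print(q,d["confidence"],xs.min(),ys.min(),xs.max()+1,ys.max()+1)
print(bounds("scene",cyl(*c[:2],c[2]-.072,.022,.105)))
n,x,y,s="scene",370,170,6
im=cv2.resize(cv2.imread(f"pics/{n}5.png")[y:y+100,x:x+80],None,fx=s,fy=s,interpolation=2)
t=np.linspace(0,6.283,40)
for k,col in((np.c_[.4872+.026*np.cos(t),.0541+.026*np.sin(t),np.full(40,.095)],(0,0,255)),(np.c_[c[0]+.022*np.cos(t),c[1]+.022*np.sin(t),np.full(40,c[2]-.072)],(255,0,0))):
    cv2.polylines(im,[((proj(n,k)-[x,y])*s).astype(np.int32)],True,col,1)
cv2.imwrite("pics/c5.png",im)
rows([(.4872,.0541,.15,.294,3,.3)])
E
```

```text
22.6 0.0439255190338599 [0.4884 0.0557 0.1891 0.2946]
[0.4887 0.0555 0.1895 0.2947]
dark_jar 0.78 304 238 325 284
dark_jar 0.68 392 208 415 259
dark_jar 0.37 379 195 445 314
red_jar 0.48 399 220 418 264
[389.8585 205.8334 413.9545 258.9647]
[{"ax":0,"ay":0,"az":0.0,"dx":-0.0,"dy":-0.001,"dz":0.026,"hand":0.3}, {"ax":0,"ay":0,"az":0.0001,"dx":-0.001,"dy":-0.001,"dz":0.027,"hand":0.3}, {"ax":0,"ay":0,"az":0.0,"dx":-0.0,"dy":-0.001,"dz":0.026,"hand":0.3}]
end [0.4874 0.0544 0.1501 0.2941] cur [0.4887 0.0553 0.1896 0.2944]
```

View pics/c5.png

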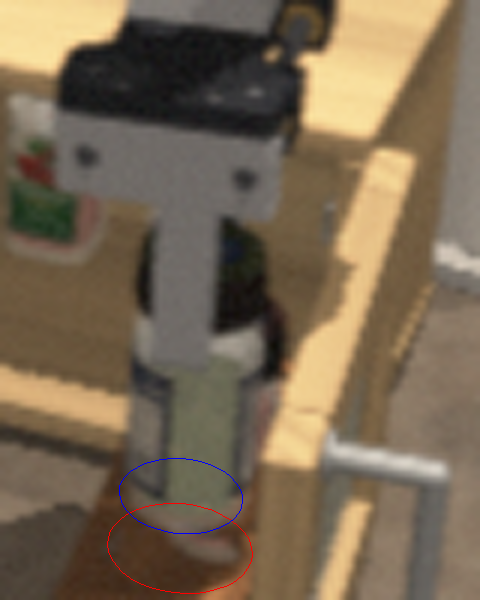

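The dark jar hangs with its base at about (185,495), over the hole outline at (180,548). I'll nudge it about 1.4 mm and descend.

step_arm([
  {"ax": 0, "ay": 0, "az": 0, "dx": 0, "dy": -0.003, "dz": 0.026, "hand": 0.3},
  {"ax": 0, "ay": 0, "az": 0, "dx": 0, "dy": 0, "dz": 0.018, "hand": 0.3},
  {"ax": 0, "ay": 0, "az": 0, "dx": 0, "dy": 0, "dz": 0.008, "hand": 0.3},
  {"ax": 0, "ay": 0, "az": 0, "dx": 0, "dy": 0, "dz": 0.008, "hand": 0.3},
  {"ax": 0, "ay": 0, "az": 0, "dx": 0, "dy": 0, "dz": 0, "hand": 0.3},
])

```text
time: 23.3
tool_pos: [0.4866, 0.0545, 0.1586]
tool_rot: [-1.872, -2.522, 0.001]
contact_force: [0.2, 0.2, -1.8]
width: 0.0439
grasp_force: 20.0
```

step_arm([
  {"ax": 0, "ay": 0, "az": 0, "dx": 0, "dy": 0, "dz": 0.02, "hand": 0.3},
  {"ax": 0, "ay": 0, "az": 0, "dx": 0, "dy": 0, "dz": 0.02, "hand": 0.3},
  {"ax": 0, "ay": 0, "az": 0, "dx": 0, "dy": 0, "dz": 0.02, "hand": 0.3},
  {"ax": 0, "ay": 0, "az": 0, "dx": 0, "dy": 0, "dz": 0.016, "hand": 0.3},
  {"ax": 0, "ay": 0, "az": 0, "dx": 0, "dy": 0, "dz": 0.004, "hand": 0.3},
  {"ax": 0, "ay": 0, "az": 0, "dx": 0, "dy": 0, "dz": 0, "hand": 0.3},
])

```text
time: 23.9
tool_pos: [0.4867, 0.0544, 0.1188]
tool_rot: [-1.872, -2.522, 0.001]
contact_force: [0.3, 0.1, -1.6]
width: 0.0436
grasp_force: 20.0
```

step_arm([
  {"ax": 0, "ay": 0, "az": 0, "dx": 0, "dy": 0, "dz": 0.002, "hand": 0.3},
  {"ax": 0, "ay": 0, "az": 0, "dx": 0, "dy": 0, "dz": 0, "hand": 0.3},
])

```text
time: 24.1
tool_pos: [0.4873, 0.0543, 0.1188]
tool_rot: [1.872, 2.522, 0.0]
contact_force: [-0.8, 0.3, -0.9]
width: 0.0436
grasp_force: 20.0
```

step_arm([
  {"ax": 0, "ay": 0, "az": 0, "dx": 0, "dy": 0, "dz": 0.002, "hand": 0.3},
  {"ax": 0, "ay": 0, "az": 0, "dx": 0, "dy": 0, "dz": 0.002, "hand": 0.3},
  {"ax": 0, "ay": 0, "az": 0, "dx": 0, "dy": 0, "dz": 0.001, "hand": 0.3},
  {"ax": 0, "ay": 0, "az": 0, "dx": 0, "dy": 0, "dz": 0, "hand": 0.3},
])

```text
time: 24.5
tool_pos: [0.4875, 0.0543, 0.1169]
tool_rot: [1.872, 2.522, -0.0]
contact_force: [-2.1, -0.7, 5.4]
width: 0.0437
grasp_force: 20.0
```

step_arm([
  {"ax": 0, "ay": 0, "az": 0, "dx": 0, "dy": 0, "dz": 0, "hand": 0.6},
  {"ax": 0, "ay": 0, "az": 0, "dx": 0, "dy": 0, "dz": 0, "hand": 0.6},
  {"ax": 0, "ay": 0, "az": 0, "dx": 0, "dy": 0, "dz": 0, "hand": 0.6},
  {"ax": 0, "ay": 0, "az": 0, "dx": 0, "dy": 0, "dz": -0.02, "hand": 0.6},
  {"ax": 0, "ay": 0, "az": 0, "dx": 0, "dy": 0, "dz": -0.08, "hand": 0.6},
  {"ax": 0, "ay": 0, "az": 0, "dx": 0, "dy": 0, "dz": -0.1, "hand": 0.6},
  {"ax": 0, "ay": 0, "az": 0, "dx": 0, "dy": 0, "dz": -0.02, "hand": 0.6},
  {"ax": 0, "ay": 0, "az": 0, "dx": 0, "dy": 0, "dz": 0, "hand": 0.6},
])

```text
time: 25.3
tool_pos: [0.4887, 0.0543, 0.229]
tool_rot: [1.869, 2.519, 0.005]
contact_force: [0.1, -0.3, -0.1]
width: 0.0563
grasp_force: 0.0
```

```bash
python3 - <<'E'
from plan import *
np.set_printoptions(precision=4,suppress=True)
print(status.get_obs()["time"])
save("scene","scene6.png")
for q in("dark_jar","red_jar"):
  for d in masks_of("scene",q): ys,xs=np.nonzero(d["mask"]); print(q,d["confidence"],xs.min(),ys.min(),xs.max()+1,ys.max()+1)
print(bounds("scene",cyl(.4872,.0541,.045,.022,.105)))
print([(np.round(d["centre"],1),round(d["confidence"],2)) for d in landmark_of("scene","handle_grip")])
H=(.6415,.0622);a=1.865; X=rz([[-.055,.192,.157]],a)[0]+[*H,0]; print(X,proj("scene",X)); rows([(X[0],X[1],.225,.294,3,.4)])
E
```

```text
25.3
dark_jar 0.97 391 235 413 269
dark_jar 0.74 305 238 325 284
red_jar 0.67 400 218 419 245
[388.7504 234.7077 411.9285 285.588 ]
[(array([441.9, 258.7]), 0.64), (array([227.9, 235.8]), 0.6)]
[ 0.4737 -0.0461  0.157 ] [[443.6523 257.9072]]
[{"ax":0,"ay":0,"az":-0.0,"dx":-0.062,"dy":-0.027,"dz":-0.001,"hand":0.4}, {"ax":0,"ay":0,"az":-0.0,"dx":-0.062,"dy":-0.027,"dz":-0.001,"hand":0.4}, {"ax":0,"ay":0,"az":-0.0,"dx":-0.062,"dy":-0.028,"dz":-0.0,"hand":0.4}]
end [ 0.4735 -0.0463  0.2248  0.2939] cur [0.4858 0.0545 0.2238 0.2939]
```

step_arm([
  {"ax": 0, "ay": 0, "az": 0, "dx": -0.062, "dy": -0.027, "dz": 0, "hand": 0.5},
  {"ax": 0, "ay": 0, "az": 0, "dx": -0.062, "dy": -0.027, "dz": 0, "hand": 0.5},
  {"ax": 0, "ay": 0, "az": 0, "dx": -0.064, "dy": -0.028, "dz": 0, "hand": 0.5},
  {"ax": 0, "ay": 0, "az": 0, "dx": 0, "dy": 0, "dz": 0, "hand": 0.5},
  {"ax": 0, "ay": 0, "az": 0, "dx": 0, "dy": 0, "dz": 0, "hand": 0.5},
])

```text
time: 26.0
tool_pos: [0.4743, -0.0475, 0.2245]
tool_rot: [-1.873, -2.519, 0.001]
contact_force: [-0.0, -0.1, -1.1]
width: 0.0469
grasp_force: 0.0
```

```bash
python3 - <<'E'
from plan import *
import time
print(np.round([cur() for _ in range(3)],4),status.get_obs()["time"]); rows([(.4738,-.0475,.14,.294,4,.5)])
E
```

```text
[[ 0.4743 -0.0475  0.2245  0.2923]
 [ 0.4743 -0.0475  0.2245  0.2923]
 [ 0.4743 -0.0475  0.2245  0.2923]] 26.0
[{"ax":0,"ay":0,"az":-0.0001,"dx":0.0,"dy":-0.0,"dz":0.042,"hand":0.5}, {"ax":0,"ay":0,"az":-0.0002,"dx":0.0,"dy":-0.0,"dz":0.042,"hand":0.5}, {"ax":0,"ay":0,"az":-0.0001,"dx":0.0,"dy":-0.001,"dz":0.043,"hand":0.5}, {"ax":0,"ay":0,"az":-0.0001,"dx":0.0,"dy":0.0,"dz":0.042,"hand":0.5}]
end [ 0.4738 -0.0476  0.14    0.2939] cur [ 0.4743 -0.0475  0.2245  0.2923]
```

step_arm([
  {"ax": 0, "ay": 0, "az": 0, "dx": 0, "dy": 0, "dz": 0.042, "hand": 0.5},
  {"ax": 0, "ay": 0, "az": 0, "dx": 0, "dy": 0, "dz": 0.042, "hand": 0.5},
  {"ax": 0, "ay": 0, "az": 0, "dx": 0, "dy": 0, "dz": 0.043, "hand": 0.5},
  {"ax": 0, "ay": 0, "az": 0, "dx": 0, "dy": 0, "dz": 0.042, "hand": 0.5},
  {"ax": 0, "ay": 0, "az": 0, "dx": 0, "dy": 0, "dz": 0, "hand": 0.5},
])

```text
time: 26.5
tool_pos: [0.4725, -0.0454, 0.1378]
tool_rot: [-1.866, -2.518, 0.003]
contact_force: [0.6, -0.1, -0.2]
width: 0.0471
grasp_force: 0.0
```

step_arm([
  {"ax": 0, "ay": 0, "az": 0, "dx": 0, "dy": 0, "dz": 0, "hand": 0},
  {"ax": 0, "ay": 0, "az": 0, "dx": 0, "dy": 0, "dz": 0, "hand": 0},
  {"ax": 0, "ay": 0, "az": 0, "dx": 0, "dy": 0, "dz": 0, "hand": 0},
  {"ax": 0, "ay": 0, "az": 0, "dx": 0, "dy": 0, "dz": 0, "hand": 0},
  {"ax": 0, "ay": 0, "az": 0, "dx": 0, "dy": 0, "dz": 0, "hand": 0},
  {"ax": 0, "ay": 0, "az": 0, "dx": 0, "dy": 0, "dz": 0, "hand": 0},
], force=20)

```text
time: 27.1
tool_pos: [0.4738, -0.0486, 0.1421]
tool_rot: [-1.87, -2.522, 0.007]
contact_force: [-8.2, -4.0, 5.9]
width: 0.0098
grasp_force: 20.0
```

step_arm([
  {"ax": 0, "ay": 0, "az": 0.0159, "dx": 0.0193, "dy": -0.005, "dz": 0, "hand": 0},
  {"ax": 0, "ay": 0, "az": 0.0239, "dx": 0.029, "dy": -0.007, "dz": 0, "hand": 0},
  {"ax": 0, "ay": 0, "az": 0.0239, "dx": 0.029, "dy": -0.007, "dz": 0, "hand": 0},
  {"ax": 0, "ay": 0, "az": 0.0239, "dx": 0.029, "dy": -0.007, "dz": 0, "hand": 0},
  {"ax": 0, "ay": 0, "az": 0.0239, "dx": 0.029, "dy": -0.007, "dz": 0, "hand": 0},
  {"ax": 0, "ay": 0, "az": 0.0239, "dx": 0.029, "dy": -0.007, "dz": 0, "hand": 0},
])

```text
time: 27.7
tool_pos: [0.4434, 0.0311, 0.1421]
tool_rot: [-2.363, -2.066, 0.009]
contact_force: [-10.8, -2.3, 8.9]
width: 0.0095
grasp_force: 20.0
```

```bash
cat > arc.py <<'E'
from plan import *
o=status.get_obs();c=np.array(cur());H=np.array([.6418,.0615]);d=c[:2]-H;print(o["time"],np.round(c,4),o["contact_force"],"r",np.linalg.norm(d),"a",(np.arctan2(d[1],d[0])-np.arctan2(.192,-.055))%6.2832,c[3]+np.pi/2)
E
python3 arc.py
```

```text
27.7 [ 0.4434  0.0311  0.1421 -0.1342] [-10.77625481  -2.34233097   8.87110142] r 0.20068655756997802 a 1.4437922595771955 1.4366385876479044
```

step_arm([
  {"ax": 0, "ay": 0, "az": 0.0239, "dx": 0.029, "dy": -0.007, "dz": 0, "hand": 0},
  {"ax": 0, "ay": 0, "az": 0.0239, "dx": 0.029, "dy": -0.007, "dz": 0, "hand": 0},
  {"ax": 0, "ay": 0, "az": 0.0239, "dx": 0.029, "dy": -0.008, "dz": 0, "hand": 0},
  {"ax": 0, "ay": 0, "az": 0.0239, "dx": 0.029, "dy": -0.007, "dz": 0, "hand": 0},
  {"ax": 0, "ay": 0, "az": 0.0239, "dx": 0.029, "dy": -0.007, "dz": 0, "hand": 0},
])

```text
time: 28.2
tool_pos: [0.4464, 0.1067, 0.1421]
tool_rot: [-2.706, -1.588, 0.008]
contact_force: [-10.3, 2.3, 9.6]
width: 0.0096
grasp_force: 20.0
```

step_arm([
  {"ax": 0, "ay": 0, "az": 0.0239, "dx": 0.029, "dy": -0.007, "dz": 0, "hand": 0},
  {"ax": 0, "ay": 0, "az": 0.0239, "dx": 0.029, "dy": -0.008, "dz": 0, "hand": 0},
  {"ax": 0, "ay": 0, "az": 0.0239, "dx": 0.029, "dy": -0.007, "dz": 0, "hand": 0},
  {"ax": 0, "ay": 0, "az": 0.0239, "dx": 0.029, "dy": -0.007, "dz": 0, "hand": 0},
  {"ax": 0, "ay": 0, "az": 0.0239, "dx": 0.029, "dy": -0.007, "dz": 0, "hand": 0},
])

```text
time: 28.7
tool_pos: [0.4769, 0.1755, 0.1421]
tool_rot: [-2.955, -1.055, 0.005]
contact_force: [-7.2, 4.6, 7.4]
width: 0.0094
grasp_force: 20.0
```

```bash
python3 arc.py
```

```text
28.7 [ 0.4769  0.1755  0.1421 -0.885 ] [-7.17722709  4.62801156  7.38438912] r 0.20048859828251614 a 0.686734796876094 0.6857787435042844
```

step_arm([
  {"ax": 0, "ay": 0, "az": 0.0239, "dx": 0.029, "dy": -0.007, "dz": 0, "hand": 0},
  {"ax": 0, "ay": 0, "az": 0.0239, "dx": 0.029, "dy": -0.007, "dz": 0, "hand": 0},
  {"ax": 0, "ay": 0, "az": 0.0239, "dx": 0.029, "dy": -0.007, "dz": 0, "hand": 0},
  {"ax": 0, "ay": 0, "az": 0.0239, "dx": 0.029, "dy": -0.007, "dz": 0, "hand": 0},
  {"ax": 0, "ay": 0, "az": 0.0239, "dx": 0.029, "dy": -0.007, "dz": 0, "hand": 0},
])

```text
time: 29.2
tool_pos: [0.5304, 0.2283, 0.1421]
tool_rot: [-3.099, -0.485, 0.003]
contact_force: [-5.2, 7.1, 5.6]
width: 0.0094
grasp_force: 20.0
```

step_arm([
  {"ax": 0, "ay": 0, "az": 0.0159, "dx": 0.0193, "dy": -0.005, "dz": 0, "hand": 0},
  {"ax": 0, "ay": 0, "az": 0.008, "dx": 0.01, "dy": -0.002, "dz": 0, "hand": 0},
  {"ax": 0, "ay": 0, "az": 0, "dx": 0, "dy": 0, "dz": 0, "hand": 0},
])

```text
time: 29.5
tool_pos: [0.5438, 0.2364, 0.1421]
tool_rot: [-3.113, -0.372, 0.002]
contact_force: [-5.2, 11.1, 3.7]
width: 0.0095
grasp_force: 20.0
```

```bash
python3 arc.py
```

```text
29.5 [ 0.5438  0.2364  0.1421 -1.3327] [-5.24504157 11.0567587   3.68831848] r 0.20047860892693722 a 0.23199956637644759 0.23805887507633283
```

Creep in, watching for the stop.

step_arm([
  {"ax": 0, "ay": 0, "az": 0.005, "dx": 0.006, "dy": -0.001, "dz": 0, "hand": 0},
  {"ax": 0, "ay": 0, "az": 0.005, "dx": 0.006, "dy": 0, "dz": 0, "hand": 0},
  {"ax": 0, "ay": 0, "az": 0, "dx": 0, "dy": 0, "dz": 0, "hand": 0},
])

```text
time: 29.8
tool_pos: [0.5487, 0.239, 0.1421]
tool_rot: [-3.116, -0.323, 0.003]
contact_force: [-6.5, 13.6, 4.4]
width: 0.0093
grasp_force: 20.0
```

step_arm([
  {"ax": 0, "ay": 0, "az": 0.004, "dx": 0.006, "dy": 0, "dz": 0, "hand": 0},
  {"ax": 0, "ay": 0, "az": 0.004, "dx": 0.004, "dy": 0, "dz": 0, "hand": 0},
  {"ax": 0, "ay": 0, "az": 0, "dx": 0, "dy": 0, "dz": 0, "hand": 0},
])

```text
time: 30.1
tool_pos: [0.5507, 0.2401, 0.1421]
tool_rot: [-3.121, -0.285, 0.015]
contact_force: [-17.2, 13.3, 11.3]
width: 0.0096
grasp_force: 20.0
```

```bash
python3 arc.py
```

```text
30.1 [ 0.5507  0.2401  0.1421 -1.3884] [-17.21276953  13.32706417  11.29771295] r 0.20045254455952452 a 0.1927584000401792 0.1823585798801708
```

step_arm([
  {"ax": 0, "ay": 0, "az": 0, "dx": 0.006, "dy": 0, "dz": 0, "hand": 0},
  {"ax": 0, "ay": 0, "az": 0, "dx": 0, "dy": 0, "dz": 0, "hand": 0},
])

```text
time: 30.3
tool_pos: [0.5528, 0.2405, 0.1418]
tool_rot: [-3.121, -0.286, 0.018]
contact_force: [-19.3, 12.2, 10.2]
width: 0.0093
grasp_force: 20.0
```

```bash
python3 arc.py
```

```text
30.3 [ 0.5528  0.2405  0.1418 -1.3881] [-19.3087096   12.22291961  10.21772547] r 0.1998641236059436 a 0.18231944565538827 0.18266298787796353
```

step_arm([
  {"ax": 0, "ay": 0, "az": 0.002, "dx": 0.006, "dy": 0, "dz": 0, "hand": 0},
  {"ax": 0, "ay": 0, "az": 0, "dx": 0, "dy": 0, "dz": 0, "hand": 0},
])

```text
time: 30.5
tool_pos: [0.5555, 0.241, 0.1415]
tool_rot: [-3.122, -0.276, 0.02]
contact_force: [-19.5, 12.6, 10.2]
width: 0.0093
grasp_force: 20.0
```

step_arm([
  {"ax": 0, "ay": 0, "az": 0, "dx": 0.006, "dy": 0, "dz": 0, "hand": 0},
  {"ax": 0, "ay": 0, "az": 0, "dx": 0, "dy": 0, "dz": 0, "hand": 0},
])

```text
time: 30.7
tool_pos: [0.558, 0.2414, 0.1412]
tool_rot: [-3.122, -0.276, 0.021]
contact_force: [-19.9, 11.7, 9.7]
width: 0.0095
grasp_force: 20.0
```

```bash
python3 arc.py
```

```text
30.7 [ 0.558   0.2414  0.1412 -1.3944] [-19.92227986  11.72744061   9.73861753] r 0.19848256600952704 a 0.1567088106880692 0.1763522635311099
```

Force holds at about 20 N while the pads slide along the bar, so the door is against its stop. Release and back away.

step_arm([
  {"ax": 0, "ay": 0, "az": 0, "dx": -0.01, "dy": 0, "dz": 0, "hand": 0.4},
  {"ax": 0, "ay": 0, "az": 0, "dx": 0, "dy": 0, "dz": 0, "hand": 0.4},
  {"ax": 0, "ay": 0, "az": 0, "dx": 0, "dy": 0, "dz": 0, "hand": 0.4},
  {"ax": 0, "ay": 0, "az": 0, "dx": 0, "dy": 0, "dz": 0, "hand": 0.4},
  {"ax": 0, "ay": 0, "az": 0, "dx": 0, "dy": 0, "dz": -0.05, "hand": 0.4},
  {"ax": 0, "ay": 0, "az": 0, "dx": 0, "dy": 0, "dz": -0.08, "hand": 0.4},
  {"ax": 0, "ay": 0, "az": 0, "dx": 0, "dy": 0, "dz": -0.06, "hand": 0.4},
])

```text
time: 31.4
tool_pos: [0.5597, 0.2362, 0.2386]
tool_rot: [-3.13, -0.274, -0.002]
contact_force: [0.3, -0.0, 0.0]
width: 0.0375
grasp_force: 0.0
```

```bash
python3 - <<'E'
from plan import *
o=status.get_obs(); print(o["time"],o["contact_force"]); rows([(.33,.50,.24,-1.39,8,.4)])
E
```

```text
31.4 [ 0.33845548 -0.00545893  0.01134143]
[{"ax":0,"ay":0,"az":-0.0003,"dx":-0.045,"dy":-0.075,"dz":-0.0,"hand":0.4}, {"ax":0,"ay":0,"az":-0.0002,"dx":-0.045,"dy":-0.075,"dz":-0.001,"hand":0.4}, {"ax":0,"ay":0,"az":-0.0003,"dx":-0.045,"dy":-0.075,"dz":-0.0,"hand":0.4}, {"ax":0,"ay":0,"az":-0.0002,"dx":-0.045,"dy":-0.075,"dz":-0.0,"hand":0.4}, {"ax":0,"ay":0,"az":-0.0003,"dx":-0.045,"dy":-0.075,"dz":-0.001,"hand":0.4}, {"ax":0,"ay":0,"az":-0.0002,"dx":-0.045,"dy":-0.075,"dz":-0.0,"hand":0.4}, {"ax":0,"ay":0,"az":-0.0003,"dx":-0.045,"dy":-0.075,"dz":-0.001,"hand":0.4}, {"ax":0,"ay":0,"az":-0.0003,"dx":-0.044,"dy":-0.075,"dz":0.0,"hand":0.4}]
end [ 0.3302  0.4999  0.2401 -1.3899] cur [ 0.5597  0.2362  0.2386 -1.3965]
```

step_arm([
  {"ax": 0, "ay": 0, "az": 0, "dx": -0.045, "dy": -0.075, "dz": 0, "hand": 0.4},
  {"ax": 0, "ay": 0, "az": 0, "dx": -0.045, "dy": -0.075, "dz": 0, "hand": 0.4},
  {"ax": 0, "ay": 0, "az": 0, "dx": -0.045, "dy": -0.075, "dz": 0, "hand": 0.4},
  {"ax": 0, "ay": 0, "az": 0, "dx": -0.045, "dy": -0.075, "dz": 0, "hand": 0.4},
  {"ax": 0, "ay": 0, "az": 0, "dx": -0.045, "dy": -0.075, "dz": 0, "hand": 0.4},
  {"ax": 0, "ay": 0, "az": 0, "dx": -0.045, "dy": -0.075, "dz": 0, "hand": 0.4},
  {"ax": 0, "ay": 0, "az": 0, "dx": -0.045, "dy": -0.075, "dz": 0, "hand": 0.4},
  {"ax": 0, "ay": 0, "az": 0, "dx": 0, "dy": 0, "dz": 0, "hand": 0.4},
])

```text
time: 32.2
tool_pos: [0.3554, 0.4703, 0.2366]
tool_rot: [-3.128, -0.283, 0.0]
contact_force: [0.3, -0.3, -0.0]
width: 0.038
grasp_force: 0.0
```

```bash
python3 - <<'E'
from plan import *
for n in("scene","top"): save(n,f"{n}7.png"); print([(np.round(d["centre"],1),round(d["confidence"],2)) for d in landmark_of(n,"handle_grip")])
a=cv2.imread("pics/scene7.png")[140:265,280:450];b=cv2.imread("pics/top7.png")[110:235,320:450]
cv2.imwrite("pics/c7.png",cv2.resize(np.hstack([a,b]),None,fx=2.66,fy=2.66,interpolation=2))
E
```

```text
[(array([348.2, 200.6]), 0.62)]
[(array([348.6, 200.6]), 0.75)]
```

View pics/c7.png

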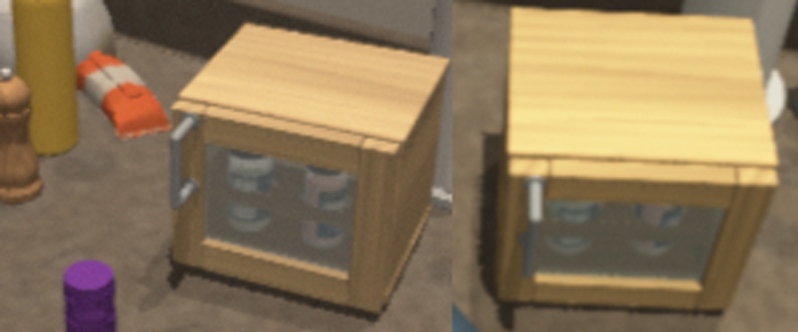

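The picture shows the door shut against the frame with both jars behind the glass (scene crop (248,180) and (325,195)). To be certain it is home, I'll push the bar from in front with shut fingers.

```bash
python3 - <<'E'
from plan import *
rows([(.5197,.2338,.235,-1.385,8,0),(.5197,.2338,.14,-1.385,4,0)])
E
```

```text
[{"ax":0,"ay":0,"az":-0.0005,"dx":0.029,"dy":0.064,"dz":0.0,"hand":0}, {"ax":0,"ay":0,"az":-0.0005,"dx":0.03,"dy":0.065,"dz":0.001,"hand":0}, {"ax":0,"ay":0,"az":-0.0004,"dx":0.029,"dy":0.064,"dz":0.0,"hand":0}, {"ax":0,"ay":0,"az":-0.0005,"dx":0.029,"dy":0.065,"dz":0.0,"hand":0}, {"ax":0,"ay":0,"az":-0.0005,"dx":0.029,"dy":0.064,"dz":0.001,"hand":0}, {"ax":0,"ay":0,"az":-0.0005,"dx":0.029,"dy":0.065,"dz":0.0,"hand":0}, {"ax":0,"ay":0,"az":-0.0004,"dx":0.029,"dy":0.064,"dz":0.001,"hand":0}, {"ax":0,"ay":0,"az":-0.0005,"dx":0.029,"dy":0.065,"dz":-0.0,"hand":0}]
[{"ax":0,"ay":0,"az":-0.0,"dx":0.0,"dy":-0.0,"dz":0.047,"hand":0}, {"ax":0,"ay":0,"az":-0.0,"dx":0.0,"dy":-0.0,"dz":0.048,"hand":0}, {"ax":0,"ay":0,"az":-0.0,"dx":0.0,"dy":-0.0,"dz":0.047,"hand":0}, {"ax":0,"ay":0,"az":-0.0,"dx":0.0,"dy":-0.0,"dz":0.048,"hand":0}]
end [ 0.5197  0.2337  0.1399 -1.3851] cur [ 0.3591  0.4669  0.2364 -1.397 ]
```

step_arm([
  {"ax": 0, "ay": 0, "az": 0, "dx": 0.029, "dy": 0.064, "dz": 0, "hand": 0},
  {"ax": 0, "ay": 0, "az": 0, "dx": 0.03, "dy": 0.065, "dz": 0, "hand": 0},
  {"ax": 0, "ay": 0, "az": 0, "dx": 0.029, "dy": 0.064, "dz": 0, "hand": 0},
  {"ax": 0, "ay": 0, "az": 0, "dx": 0.029, "dy": 0.065, "dz": 0, "hand": 0},
  {"ax": 0, "ay": 0, "az": 0, "dx": 0.029, "dy": 0.064, "dz": 0, "hand": 0},
  {"ax": 0, "ay": 0, "az": 0, "dx": 0.029, "dy": 0.065, "dz": 0, "hand": 0},
  {"ax": 0, "ay": 0, "az": 0, "dx": 0.029, "dy": 0.064, "dz": 0, "hand": 0},
  {"ax": 0, "ay": 0, "az": 0, "dx": 0.029, "dy": 0.065, "dz": 0, "hand": 0},
])

```text
time: 33.2
tool_pos: [0.5192, 0.2308, 0.2366]
tool_rot: [3.13, 0.27, 0.001]
contact_force: [-0.7, -0.0, 0.2]
width: 0.0005
grasp_force: 0.0
```

step_arm([
  {"ax": 0, "ay": 0, "az": 0, "dx": 0, "dy": 0, "dz": 0.047, "hand": 0},
  {"ax": 0, "ay": 0, "az": 0, "dx": 0, "dy": 0, "dz": 0.048, "hand": 0},
  {"ax": 0, "ay": 0, "az": 0, "dx": 0, "dy": 0, "dz": 0.047, "hand": 0},
  {"ax": 0, "ay": 0, "az": 0, "dx": 0, "dy": 0, "dz": 0.046, "hand": 0},
  {"ax": 0, "ay": 0, "az": 0, "dx": 0, "dy": 0, "dz": 0, "hand": 0},
])

```text
time: 33.7
tool_pos: [0.516, 0.2316, 0.1389]
tool_rot: [3.129, 0.27, -0.011]
contact_force: [-0.3, -0.6, -0.1]
width: 0.0002
grasp_force: 0.0
```

step_arm([
  {"ax": 0, "ay": 0, "az": 0, "dx": 0.016, "dy": 0, "dz": 0, "hand": 0},
  {"ax": 0, "ay": 0, "az": 0, "dx": 0.016, "dy": 0, "dz": 0, "hand": 0},
  {"ax": 0, "ay": 0, "az": 0, "dx": 0, "dy": 0, "dz": 0, "hand": 0},
])

```text
time: 34.0
tool_pos: [0.5359, 0.2367, 0.1444]
tool_rot: [-3.129, -0.274, -0.006]
contact_force: [-0.1, -0.2, 0.2]
width: 0.0006
grasp_force: 0.0
```

step_arm([
  {"ax": 0, "ay": 0, "az": 0, "dx": 0.006, "dy": 0, "dz": 0, "hand": 0},
  {"ax": 0, "ay": 0, "az": 0, "dx": 0, "dy": 0, "dz": 0, "hand": 0},
])

```text
time: 34.2
tool_pos: [0.5371, 0.2373, 0.1431]
tool_rot: [-3.129, -0.275, -0.002]
contact_force: [0.9, -0.3, 0.4]
width: 0.0006
grasp_force: 0.0
```

step_arm([
  {"ax": 0, "ay": 0, "az": 0, "dx": 0.004, "dy": 0, "dz": 0, "hand": 0},
  {"ax": 0, "ay": 0, "az": 0, "dx": 0, "dy": 0, "dz": 0, "hand": 0},
])

```text
time: 34.4
tool_pos: [0.5386, 0.2376, 0.1426]
tool_rot: [-3.13, -0.275, -0.0]
contact_force: [-0.0, 0.2, -0.1]
width: 0.0005
grasp_force: 0.0
```

step_arm([
  {"ax": 0, "ay": 0, "az": 0, "dx": 0.004, "dy": 0, "dz": 0, "hand": 0},
  {"ax": 0, "ay": 0, "az": 0, "dx": 0, "dy": 0, "dz": 0, "hand": 0},
])

```text
time: 34.6
tool_pos: [0.5405, 0.2379, 0.1424]
tool_rot: [3.13, 0.275, -0.0]
contact_force: [-0.0, -0.5, 0.2]
width: 0.0005
grasp_force: 0.0
```

step_arm([
  {"ax": 0, "ay": 0, "az": 0, "dx": 0.004, "dy": 0, "dz": 0, "hand": 0},
  {"ax": 0, "ay": 0, "az": 0, "dx": 0, "dy": 0, "dz": 0, "hand": 0},
])

```text
time: 34.8
tool_pos: [0.5415, 0.2382, 0.1423]
tool_rot: [3.129, 0.275, -0.005]
contact_force: [-5.7, -0.1, 3.4]
width: 0.0004
grasp_force: 2.7
```

step_arm([
  {"ax": 0, "ay": 0, "az": 0, "dx": 0.004, "dy": 0, "dz": 0, "hand": 0},
  {"ax": 0, "ay": 0, "az": 0, "dx": 0, "dy": 0, "dz": 0, "hand": 0},
])

```text
time: 35.0
tool_pos: [0.5416, 0.2383, 0.1423]
tool_rot: [3.129, 0.275, -0.013]
contact_force: [-12.6, -2.6, 8.6]
width: 0.0007
grasp_force: 6.5
```

step_arm([
  {"ax": 0, "ay": 0, "az": 0, "dx": 0.003, "dy": 0, "dz": 0, "hand": 0},
  {"ax": 0, "ay": 0, "az": 0, "dx": 0, "dy": 0, "dz": 0, "hand": 0},
])

```text
time: 35.2
tool_pos: [0.5416, 0.2383, 0.1423]
tool_rot: [3.128, 0.276, -0.019]
contact_force: [-18.7, -3.6, 11.6]
width: 0.0004
grasp_force: 9.2
```

The door does not budge as the force rises, so it is fully shut. I back off and hand in.

step_arm([
  {"ax": 0, "ay": 0, "az": 0, "dx": -0.03, "dy": 0, "dz": 0, "hand": 0},
  {"ax": 0, "ay": 0, "az": 0, "dx": -0.05, "dy": 0, "dz": 0, "hand": 0},
  {"ax": 0, "ay": 0, "az": 0, "dx": 0, "dy": 0, "dz": -0.09, "hand": 0},
  {"ax": 0, "ay": 0, "az": 0, "dx": 0, "dy": 0, "dz": -0.1, "hand": 0},
  {"ax": 0, "ay": 0, "az": 0, "dx": 0, "dy": 0, "dz": 0, "hand": 0},
  {"ax": 0, "ay": 0, "az": 0, "dx": 0, "dy": 0, "dz": 0, "hand": 0},
])

```text
time: 35.8
tool_pos: [0.5077, 0.232, 0.2393]
tool_rot: [-3.129, -0.275, -0.007]
contact_force: [-0.4, -0.1, -0.1]
width: 0.0005
grasp_force: 0.0
```

```bash
python3 -c "
from workcell import workorder,status
o=status.get_obs();print(o['time'],o['tool_pos'],o['contact_force']);print(workorder.close_job())"
```

```text
35.8 [0.50771873 0.23204506 0.23930929] [-0.37376024 -0.1386797  -0.07155609]
the job is handed in; nothing more can be done
None
```

The job is handed in at 35.8 s: both jars are down on the ledge, the red jar in pocket0 and the dark jar in pocket1, the door is pushed shut to its stop, and the robot touches nothing; the mill, tin and lemon were never touched.

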